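Pack up the keyhole display at the autojumble stall

ROBOT

A 6-joint arm with a two-finger parallel gripper is mounted at the origin on the work surface. World frame = base frame: x ahead of the robot, y to its left, z up, the work surface at z = 0. Lengths are in m, angles in rad, forces in N, time in s.
With the tool pointing down it reaches from about 0.35 to 0.775 m from the base axis. Payload 5.5 kg.
Tool frame: the origin (TCP) lies on the centre line of the jaws, within the pads' length; the fingertips stand 8 mm ahead of it and the grasp point (between the pads) lies 11 mm behind it; z points along the fingers, y is the direction in which the jaws open and shut (so a half turn about z gives the same grasp; the last joint's range is limited). The gripper opens to 85 mm and grips with 20 to 120 N. Pads are 22 mm wide; open, the fingers measure 114 mm over their backs; the gripper's body (76 mm by 85 mm) begins 54 mm behind the grasp point. The pads swing forward as they close: fully open they stand 13 mm farther back than shut.
Start: joints at [-1.398, 0.313, 0.046, 1.304, 0, 1.431], TCP at [0.177, -0.547, 0.208] pointing down, gripper open.
Joint ranges: [-2.76, 2.76], [-0.86, 1.69], [-1.03, 1.26], [-2.2, 2.34], [-1.47, 1.5], [-3.14, 3.14]. Speed limits (rad/s): [2.57, 2.57, 3.14, 3.14, 3.14, 3.14].

INTERFACE

Orientations are given as a unit quaternion [w, x, y, z].
In Python, from workcell import env gives the robot as it stands. The module is installed in compiled form; this text tells all that it offers.
- The arm moves only by the tool play_rows, never from a script. Its argument "steps" is a list of rows, each an object with "claw": the closure in counts, from 0 (fully open) to 255 (shut); "dp": the shift along the tool's x, y, z in m, a list of three; "angular": the turn, a rotation vector about the tool's x, y, z in degrees, a list of three. In form: [{"claw": claw, "dp": [dx, dy, dz], "angular": [wx, wy, wz]}, ...]. A call has exactly 8 rows; each row shifts and turns the commanded pose from where the row before left it, along the tool's axes as they then stand; what a row does not reach is not made up. A row lasts 1/12 s, in which the tool goes at most 41.7 mm and 7.16 degrees, less where a joint would pass 70% of its speed; a pose out of reach is approached as far as the arm can. A call is refused whole if a number of a shift passes 0.0417 or a number of a turn 7.16, either way. A call with a gripper value outside its range is refused whole. The fingers move at their own pace and stop on an object; "force" is the grip in N (left out, the last holds). Time passes only in rows, so rows that do not move let the fingers close, or fill a call up. It gives the time, the measured TCP pose, the force and the opening at its end, in the units of the state.
- env.get_state(): the state, without advancing time (a new reading comes with each control period).
- env.read_camera(name): name is "scene" or "top" or "wrist"; returns (picture, depth): 480x640x3 uint8, red, green, blue; 480x640 float32, m along the optical axis (not along the pixel's ray), 0 where there is no reading.
- env.calibration(name): a dict with "fx", "fy", "cx", "cy" (pixels), "world_from_camera" (4x4, takes a point from camera to world coordinates); the wrist camera has in their place "hand_eye" (4x4, takes a point from camera to tool coordinates, whose origin is the TCP and whose axes are the flange's). Camera axes: x right, y down, z forward; pixel columns grow to the right and rows downward; lengths in m; the calibration is good to about 2 mm. A picture is of the moment at which its call begins: read the wrist's pose just before it. calibration takes no time and is no camera call.
- env.hand_in(): hands the job in, once; it reports no verdict.
The state is a dict: "clock": time; "joint_pos": joint angles; "qvel": joint speeds; "tau": joint torques, N m; "tcp_pos": TCP position; "orientation": TCP orientation; "wrist_force": force on the tool from outside, world axes, zero at the start; "ft_torque": the same for the moment, N m; "finger_gap": finger opening in m.
Only numpy, scipy, OpenCV 4.12 (cv2) and the standard library are available. Lean on these libraries where they do the work, as an engineer would, in place of code of your own. Each camera call takes 0.05 s, during which the arm holds its last target. There are 200 camera calls.

TASK

The stall is closing: loosen the black clamp knob on the display rail, slide the comb-shaped keeper strip open, then take every steel hanger plate off its screw (up, then off over the screw head) and put it in the cardboard carton. When all the plates are in the carton, slide the keeper strip back home and tighten the knob again. Do not shove the heavy starter motor and alternator about.

Things in the scene. Friction and masses are not known exactly. Their poses are not given: they have to be found in the camera images.
- rail: Wooden display rail, fixed; sizes in mm. Origin on the table under mid-board; z up, y along the board, +x the display side where plates hang (away from the robot at yaw 0). Board 430 long, x -9 to 9, z 115 to 170, feet at y = -185 and 185 (150 x 30, 14 high). Four screws on the +x face at y = -120, -40, 40, 120, z 150: shank dia. 6, 8.5 long, then a head dia. 14, 4 thick. Some are empty.
- keeper (a joint): Aluminium comb on the board's top edge, slides along rail +y: 0 home, 0.022 m fully open. Strip x -9 to 5, z 170 to 178 mm; four teeth 10 wide reach out to x = 21, at home at screw y + 19, 3 mm above each plate's +y shoulder, so no plate can be lifted. From 0.017 on the teeth stand in the gaps and plates are free. 1.5 N moves it with the knob loose; held within 3 mm of home when tight.
- keeper_grip (a point): Top centre of the square upright post on the keeper strip (14 x 14, 36 high, top 44 above the strip's underside, at the rail's -y end; z about 214). Moves with the strip; grip the post or push it.
- knob (a joint): Clamp knob at the rail's +y end: 0 tight, 1.5 rad end stop; grows anticlockwise seen from above (loosening). A dog under it holds the strip within 3 mm of home below about 0.5 and is clear of it above 0.8; with the strip open the knob cannot be turned back to tight. 0.12 to 0.2 N m to turn; stays where it is left.
- knob_grip (a point): Top centre of the knob's black grip bar, on its axis (z about 217.5, 2 mm behind the board's mid-plane, rail y = 185). Bar 46 long, 12 thick, 28 high, on a steel boss of diameter 24. The point's y axis runs along the bar, which lies along the rail's y when the knob is at 0.
- plate_gauge: Steel hanger plate with a round brass gauge (44 mm across, 16 thick), 0.19 kg; None if absent. All plates share one shape: origin mid-body, +z up as hung, +x front. Body 50 wide (y -25 to 25), 6 thick (x -3 to 3), z -46 to 72. Keyhole opening 22 across at z 30, slot 9 wide from it up to z 58. Dark grip tab: 26 wide, x -3 to 7, z 72 to 127. Part centred at z -18; centre of mass near z 20.
- plate_pulley: The same plate with a grooved aluminium pulley (42 mm across, 18 thick), 0.22 kg; None if absent. As hung, the screw's shank is at the slot's upper end (origin 55 mm below the screw): lift 25 mm (21 to 29) to bring the opening to the screw head, then move 15 mm or more along +x.
- plate_regulator: The same plate with a black box-shaped regulator (40 x 36 mm, 18 thick), 0.20 kg; None if absent.
- plate_flange: The same plate with a square aluminium flange (46 x 46 mm, 8 thick) with a round neck (dia. 28, to 22 thick), 0.20 kg; None if absent.
- carton: Shallow open cardboard carton, loose, 1 kg, 260 (x) x 250 (y) x 70 high outside, walls and floor 5 thick. Origin at the centre of its underside, z up. Plates may lie in it any way up.
- starter: Starter motor, a lying grey cylinder 72 in diameter, 160 long over all, about 85 high, 3.2 kg, loose; origin under its middle, axis along its x. A bystander.
- alternator: Alternator, a fat dark lying cylinder 100 in diameter, 115 long over all, about 115 high, 4 kg, loose; origin under its middle, axis along its x. A bystander.
There are look-alikes about, which are no part of the job. What is shaped like the plate_flange but purple is not meant.

How it is judged:
On the way, in this order (a step that is already met when the one before it is completed fails the run):
1. the clamp knob is loosened (over 0.8 rad) with the keeper still home (value of joint knob above 0.8 rad and value of joint keeper below 0.006 m), for 0.1 s.
2. the keeper strip is slid open (over 17 mm) (value of joint keeper above 0.017 m), for 0.2 s.
3. every plate is in the carton (x of plate_gauge in the frame of carton between -0.13 and 0.13 m and y of plate_gauge in the frame of carton between -0.125 and 0.125 m and z of plate_gauge in the frame of carton between 0 and 0.075 m and x of plate_pulley in the frame of carton between -0.13 and 0.13 m and y of plate_pulley in the frame of carton between -0.125 and 0.125 m and z of plate_pulley in the frame of carton between 0 and 0.075 m and x of plate_regulator in the frame of carton between -0.13 and 0.13 m and y of plate_regulator in the frame of carton between -0.125 and 0.125 m and z of plate_regulator in the frame of carton between 0 and 0.075 m and x of plate_flange in the frame of carton between -0.13 and 0.13 m and y of plate_flange in the frame of carton between -0.125 and 0.125 m and z of plate_flange in the frame of carton between 0 and 0.075 m), for 0.2 s.
4. the keeper strip is back home (under 4 mm) (value of joint keeper below 0.004 m), for 0.2 s.
At the end, for the whole second after the job is handed in: Every plate present lies at rest in the carton (its origin inside the carton's outline and less than 75 mm above the carton's underside), the carton stands upright, the keeper strip is within 4 mm of home and the knob is within 0.25 rad of tight (all of step 3 and linear speed of each of plate_gauge, plate_pulley, plate_regulator, plate_flange below 0.03 m/s and value of joint keeper below 0.004 m and value of joint knob below 0.25 rad and angle between carton's own z axis and vertical below 0.1 rad); the robot touches nothing.
It fails at once if the starter is shoved more than 4 cm (distance of starter from where it was at the start of the episode above 0.04 m).
It fails at once if the alternator is shoved more than 4 cm (distance of alternator from where it was at the start of the episode above 0.04 m).
Of plate_gauge, plate_pulley, plate_regulator, plate_flange only 3 to 4 are there at a start; the rules pass over those that are not, and their reading is None.
At some moment in a run one of carton may be knocked a few centimetres aside while the robot is not near it.
Once in a run the grip may slacken for a moment while it holds something.
It also fails if it takes over 208 s, if anything falls off the work surface, if the arm or the gripper's body presses on something with over 40 N, if the wrist force passes 120 N, or if a joint passes its speed limit or range.

## Working session

There is one attempt and no reset: what is moved stays moved. The work goes in short steps, Python scripts to look and compute and a tool call to move; the robot and the scene stay as the last step left them, time stands still between calls to the robot, and variables do not carry over. Pictures are saved under pics/ and viewed, about 12 in all and at most 16, crops included, and the job is handed in when it is done.

Besides the shell and the picture viewer there is one more tool, called after "Call:" as name([rows], argument=value, ...), one row to a line, values as JSON. play_rows: Moves the arm, as the interface text tells. Its arguments: {"type":"object","properties":{"steps":{"type":"array","items":{"type":"object","properties":{"claw":{"type":"number"},"dp":{"type":"array","items":{"type":"number"}},"angular":{"type":"array","items":{"type":"number"}}}}},"force":{"type":"number"}},"required":["steps"]}

```bash
mkdir -p pics; cat > h.py <<'E'
import numpy as np, cv2
from workcell import env
from scipy.spatial.transform import Rotation as R
def Rq(q): return R.from_quat([q[1],q[2],q[3],q[0]])
def cam(name):
    s=env.get_state(); im,d=env.read_camera(name); c=env.calibration(name)
    if 'hand_eye' in c:
        T=np.eye(4);T[:3,:3]=Rq(s['orientation']).as_matrix();T[:3,3]=s['tcp_pos'];W=T@np.array(c['hand_eye'])
    else: W=np.array(c['world_from_camera'])
    return im,d,c,W
def cloud(d,c,W):
    v,u=np.mgrid[:480,:640]
    P=np.stack([(u-c['cx'])/c['fx']*d,(v-c['cy'])/c['fy']*d,d,np.ones_like(d)],-1)
    X=(P@W.T)[...,:3]; X[d==0]=np.nan; return X
def save(n,im,s=None):
    im=im[...,::-1]
    if s: im=cv2.resize(im,None,fx=s,fy=s,interpolation=cv2.INTER_CUBIC)
    cv2.imwrite('pics/'+n,im)
def st():
    s=env.get_state(); print('t',round(s['clock'],2),'p',np.round(s['tcp_pos'],4),'q',np.round(s['orientation'],4),'F',np.round(s['wrist_force'],1),'gap',round(s['finger_gap'],4),'j',np.round(s['joint_pos'],3)); return s
E
python3 - <<'E'
from h import *
s=st(); print(Rq(s['orientation']).as_matrix().round(3))
for n in ['scene','top']:
    im,d,c,W=cam(n); save(n+'0.png',im,1.25); np.savez(n+'0.npz',im=im,X=cloud(d,c,W)); print(n,W.round(3).tolist(),c['fx'])
E
```

```text
t 0.0 p [ 0.1768 -0.5465  0.207 ] q [-9.000e-04  9.878e-01  1.558e-01 -0.000e+00] F [-0.8  0.5 -0.5] gap 0.0855 j [-1.398  0.314  0.045  1.304 -0.     1.431]
[[ 0.951  0.308 -0.   ]
 [ 0.308 -0.951  0.002]
 [ 0.    -0.002 -1.   ]]
scene [[-0.354, 0.782, -0.513, 1.084], [0.935, 0.289, -0.204, 0.269], [-0.011, -0.552, -0.834, 1.012], [0.0, 0.0, 0.0, 1.0]] 462.16219440434423
top [[0.015, -0.99, 0.141, 0.402], [-1.0, -0.016, -0.01, 0.069], [0.012, -0.141, -0.99, 1.165], [0.0, 0.0, 0.0, 1.0]] 467.2381812344578
```

View pics/scene0.png

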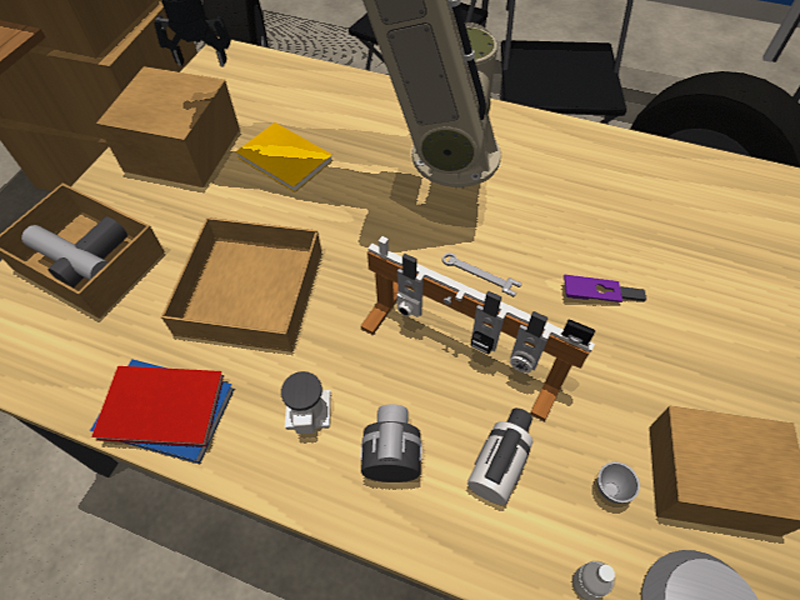

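View pics/top0.png

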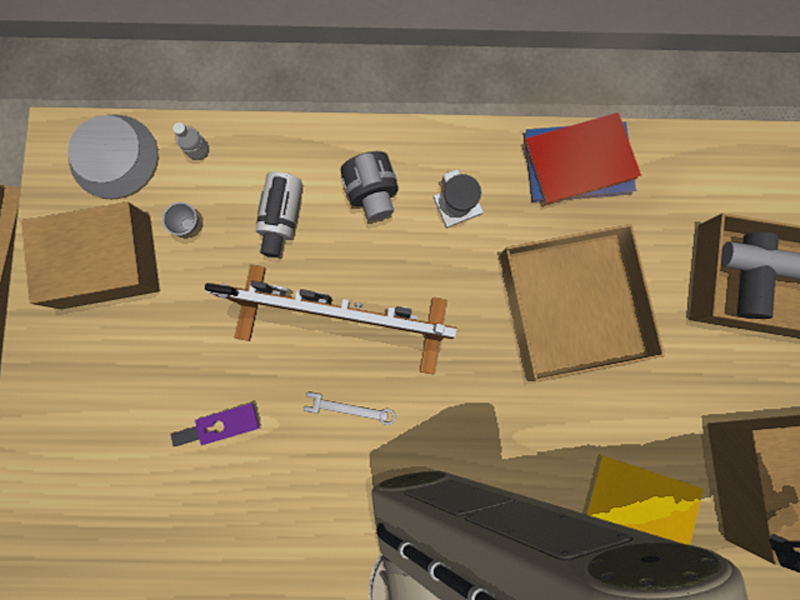

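The scene view shows the empty carton (scene 240,285; top 580,303), and the rail with the post (top 450,330) and knob (top 215,290). Three plates hang on it, at top (400,312), (315,297) and (268,288). The purple plate (top 228,425) and the box with cylinders (top 750,265) are look-alikes. Next I'll measure the rail and carton.

```bash
python3 - <<'E'
from h import *
t=np.load('top0.npz');X=t['X'];im=t['im']
def reg(u0,v0,u1,v1,z0,z1):
    a=X[int(v0/1.25):int(v1/1.25),int(u0/1.25):int(u1/1.25)].reshape(-1,3)
    return a[(a[:,2]>z0)&(a[:,2]<z1)]
# strip + board top
a=reg(190,270,480,350,.160,.190); print('strip n',len(a),a.mean(0).round(4))
m=a[:,:2].mean(0);u,s,vt=np.linalg.svd(a[:,:2]-m);print('dir',vt[0].round(4))
p=reg(420,300,480,350,.205,.23);print('post',len(p),np.median(p,0).round(4),p.min(0).round(3),p.max(0).round(3))
k=reg(190,270,245,310,.208,.23);print('knob',len(k),k.mean(0).round(4),k.min(0).round(3),k.max(0).round(3))
f=k[:,:2]-k[:,:2].mean(0);print('bar dir',np.linalg.svd(f)[2][0].round(3))
for n,(b) in {'pA':(380,290,420,330),'pB':(290,275,340,310),'pC':(245,270,292,305)}.items():
    q=reg(*b,.19,.26);print(n,len(q),q.mean(0).round(4) if len(q) else '',np.min(q,0).round(3),np.max(q,0).round(3))
# carton rim
c=reg(485,215,675,390,.055,.085);print('carton',len(c));r=cv2.minAreaRect((c[:,:2]*1000).astype(np.float32));print(r)
for n,b in {'starter':(245,160,310,262),'alt':(330,140,405,225)}.items():
    q=reg(*b,.03,.2);print(n,q.min(0).round(3),q.max(0).round(3))
sc=np.load('scene0.npz')['im'];save('rail.png',sc[180:345,280:490],3.8)
E
```

```text
strip n 1767 [0.5087 0.171  0.176 ]
dir [0.1629 0.9866]
post 47 [ 0.4778 -0.      0.2137] [ 0.472 -0.006  0.209] [0.484 0.008 0.217]
knob 138 [0.5371 0.3627 0.2166] [0.53  0.341 0.208] [0.546 0.386 0.223]
bar dir [-0.134 -0.991]
pA 81 [0.5043 0.06   0.2175] [0.499 0.047 0.191] [0.511 0.072 0.226]
pB 92 [0.5297 0.216  0.216 ] [0.524 0.204 0.19 ] [0.537 0.23  0.226]
pC 93 [0.5427 0.2952 0.2157] [0.537 0.284 0.191] [0.55  0.309 0.225]
carton 1387
((545.5010375976562, -284.71356201171875), (260.2183532714844, 252.91213989257812), 11.713895797729492)
starter [0.629 0.266 0.03 ] [0.792 0.352 0.085]
alt [0.703 0.074 0.03 ] [0.832 0.186 0.118]
```

View pics/rail.png

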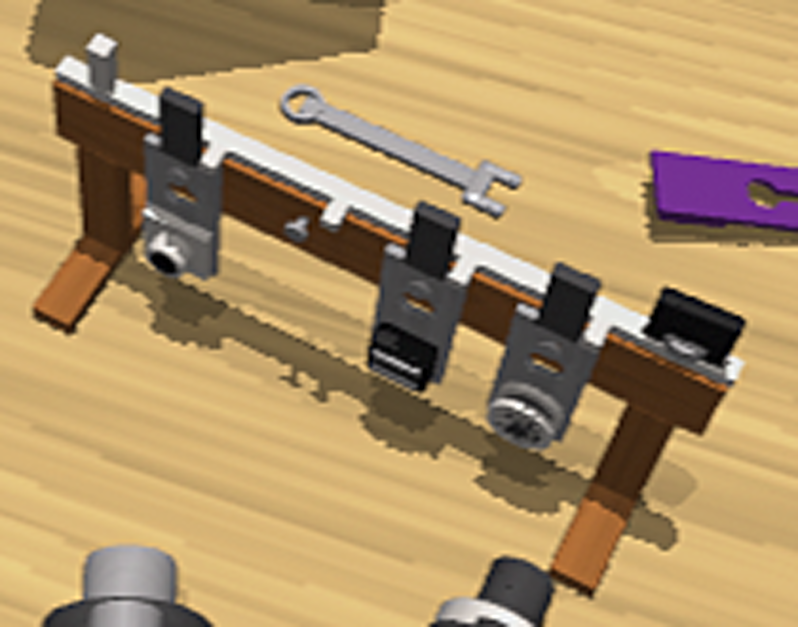

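Confirmed from -y: flange (rail y -120), regulator (+40) and pulley (+120). The gauge is absent and screw -40 is empty. I'm moving to the knob.

Call:
play_rows([
  {"claw": 0,"dp": [0,0,-0.014],"angular": [0,0,-7.1]},
  {"claw": 0,"dp": [0,0,-0.014],"angular": [0,0,-7.1]},
  {"claw": 0,"dp": [0,0,-0.014],"angular": [0,0,-7.1]},
  {"claw": 0,"dp": [0,0,-0.014],"angular": [0,0,-7.1]},
  {"claw": 0,"dp": [0,0,-0.014],"angular": [0,0,-7.1]},
  {"claw": 0,"dp": [0,0,-0.014],"angular": [0,0,-7.1]},
  {"claw": 0,"dp": [0,0,-0.014],"angular": [0,0,-7.1]},
  {"claw": 0,"dp": [0,0,-0.014],"angular": [0,0,-7.1]},
])

```text
clock: 0.77
tcp_pos: [0.1769, -0.5469, 0.3201]
orientation: [-0.0, 0.793, 0.609, 0.0]
wrist_force: [-0.7, 0.0, -0.2]
finger_gap: 0.0853
```

```bash
cat >> h.py <<'E'
YAW=-np.arctan2(.1612,.987); O=np.array([.5092,.1798,0])
def rail(p): return R.from_euler('z',YAW).apply(np.array(p,float))+O
def go(p,yaw_deg,tilt=0):
    """print tool-frame shift (current axes) and rotvec (deg) to reach world p with tool down, x axis at yaw, tilted about tool y"""
    s=st(); C=Rq(s['orientation'])
    T=R.from_euler('z',yaw_deg,degrees=True)*R.from_euler('x',180,degrees=True)*R.from_euler('y',tilt,degrees=True)
    dw=np.array(p)-s['tcp_pos']; rv=np.degrees((C.inv()*T).as_rotvec())
    print('dworld',dw.round(4),'dtool now',C.inv().apply(dw).round(4),'rot',rv.round(2),'dtool in final axes',T.inv().apply(dw).round(4)); return dw,T
YD=np.degrees(YAW)
E
python3 -c "
from h import *
print(YD);go(rail([-.002,.185,.29]),YD+90)"
```

```text
-9.275832789926053
t 0.77 p [ 0.1769 -0.5469  0.3201] q [-4.000e-04  7.930e-01  6.093e-01  2.000e-04] F [-0.7  0.  -0.2] gap 0.0853 j [-1.398  0.315  0.32   1.577  0.     0.434]
dworld [ 0.3602  0.9096 -0.0301] dtool now [0.9716 0.1137 0.0309] rot [-0.02 -0.05 -5.65] dtool in final axes [0.9557 0.2088 0.0301]
```

Call:
play_rows([
  {"claw": 0,"dp": [0,0,0],"angular": [0,0,-5.6]},
  {"claw": 0,"dp": [0.039,0.0085,0],"angular": [0,0,0]},
  {"claw": 0,"dp": [0.039,0.0085,0],"angular": [0,0,0]},
  {"claw": 0,"dp": [0.039,0.0085,0],"angular": [0,0,0]},
  {"claw": 0,"dp": [0.039,0.0085,0],"angular": [0,0,0]},
  {"claw": 0,"dp": [0.039,0.0085,0],"angular": [0,0,0]},
  {"claw": 0,"dp": [0.039,0.0085,0],"angular": [0,0,0]},
  {"claw": 0,"dp": [0.039,0.0085,0],"angular": [0,0,0]},
])

```text
clock: 1.43
tcp_pos: [0.2815, -0.286, 0.3195]
orientation: [-0.0, 0.764, 0.645, 0.0]
wrist_force: [0.9, 0.7, 0.1]
finger_gap: 0.0854
```

Call:
play_rows([
  {"claw": 0,"dp": [0.039,0.0085,0],"angular": [0,0,0]},
  {"claw": 0,"dp": [0.039,0.0085,0],"angular": [0,0,0]},
  {"claw": 0,"dp": [0.039,0.0085,0],"angular": [0,0,0]},
  {"claw": 0,"dp": [0.039,0.0085,0],"angular": [0,0,0]},
  {"claw": 0,"dp": [0.039,0.0085,0],"angular": [0,0,0]},
  {"claw": 0,"dp": [0.039,0.0085,0],"angular": [0,0,0]},
  {"claw": 0,"dp": [0.039,0.0085,0],"angular": [0,0,0]},
  {"claw": 0,"dp": [0.039,0.0085,0],"angular": [0,0,0]},
])

```text
clock: 2.1
tcp_pos: [0.401, 0.0102, 0.3198]
orientation: [0.0, 0.764, 0.645, -0.0]
wrist_force: [1.1, -1.4, 0.4]
finger_gap: 0.0855
```

Call:
play_rows([
  {"claw": 0,"dp": [0.039,0.0085,0],"angular": [0,0,0]},
  {"claw": 0,"dp": [0.039,0.0085,0],"angular": [0,0,0]},
  {"claw": 0,"dp": [0.039,0.0085,0],"angular": [0,0,0]},
  {"claw": 0,"dp": [0.039,0.0085,0],"angular": [0,0,0]},
  {"claw": 0,"dp": [0.039,0.0085,0],"angular": [0,0,0]},
  {"claw": 0,"dp": [0.039,0.0085,0],"angular": [0,0,0]},
  {"claw": 0,"dp": [0.039,0.0085,0],"angular": [0,0,0]},
  {"claw": 0,"dp": [0.039,0.0085,0],"angular": [0,0,0]},
])

```text
clock: 2.77
tcp_pos: [0.5205, 0.3063, 0.3193]
orientation: [0.0, 0.764, 0.645, -0.0]
wrist_force: [1.2, -0.2, 0.1]
finger_gap: 0.0854
```

```bash
python3 - <<'E'
from h import *
im,d,c,W=cam('wrist');X=cloud(d,c,W);save('w1.png',im)
m=(X[...,2]>.205)&(X[...,2]<.23)&(X[...,1]>.30)
k=X[m];r=cv2.minAreaRect((k[:,:2]*1000).astype(np.float32));print(len(k),k.mean(0),r)
m=(X[...,2]>.165)&(X[...,2]<.185);a=X[m];a=a[np.abs(R.from_euler('z',-YAW).apply(a-O)[:,0])<.03];print('strip',len(a))
go(rail([-.002,.185,.2]),YD+90)
E
```

```text
1587 [0.54122353 0.35333776 0.21737196] ((541.2235107421875, 342.9952087402344), (18.745521545410156, 86.54508972167969), 3.753638505935669)
strip 6696
t 2.82 p [0.5227 0.3121 0.316 ] q [-1.700e-03  7.629e-01  6.465e-01 -2.000e-04] F [ 3.3  2.5 -1.1] gap 0.0851 j [0.405 0.388 0.416 1.6   0.003 2.14 ]
dworld [ 0.0143  0.0506 -0.116 ] dtool now [0.052  0.0062 0.1161] rot [-0.17 -0.11 -0.17] dtool in final axes [0.0522 0.006  0.116 ]
```

View pics/w1.png

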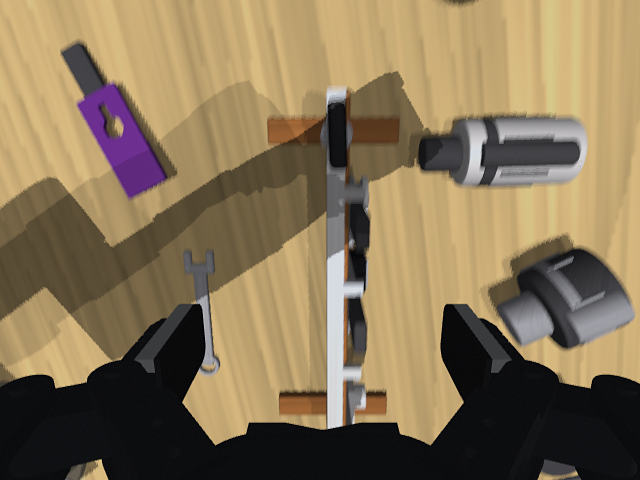

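The wrist view shows the knob at (337,130), lined up with the rail, with the strip running down column 336. Next I'll move over the knob and re-measure at rest.

Call:
play_rows([
  {"claw": 0,"dp": [0.01,0.001,0.01],"angular": [0,0,0]},
  {"claw": 0,"dp": [0.012,0.001,0.01],"angular": [0,0,0]},
  {"claw": 0,"dp": [0.014,0.002,0.01],"angular": [0,0,0]},
  {"claw": 0,"dp": [0.012,0.002,0.01],"angular": [0,0,0]},
  {"claw": 0,"dp": [0,0,0.005],"angular": [0,0,0]},
  {"claw": 0,"dp": [0,0,0],"angular": [0,0,0]},
  {"claw": 0,"dp": [0,0,0],"angular": [0,0,0]},
  {"claw": 0,"dp": [0,0,0],"angular": [0,0,0]},
])

```text
clock: 3.48
tcp_pos: [0.5345, 0.3499, 0.2757]
orientation: [0.0, 0.765, 0.645, 0.0]
wrist_force: [-0.2, 0.5, 0.1]
finger_gap: 0.0855
```

```bash
python3 - <<'E'
from h import *
im,d,c,W=cam('wrist');X=cloud(d,c,W);save('w2.png',im)
L=R.from_euler('z',-YAW).apply((X-O).reshape(-1,3)).reshape(X.shape)
m=(L[...,2]>.207)&(L[...,2]<.225)&(L[...,1]>.155)&(abs(L[...,0])<.03)
k=L[m];print(len(k),k.min(0).round(4),k.max(0).round(4),np.median(k,0).round(4))
m=(L[...,2]>.172)&(L[...,2]<.184)&(abs(L[...,0])<.012)&(L[...,1]<.15);a=L[m];print('strip',len(a), a.min(0).round(4),a.max(0).round(4))
go(rail([-.002,.185,.2]),YD+90)
E
```

```text
1580 [-0.0056  0.1633  0.2072] [0.0073 0.2093 0.2193] [0.0007 0.1882 0.2171]
strip 3388 [-0.0066  0.0085  0.1722] [0.012  0.15   0.1804]
t 3.53 p [0.5346 0.3499 0.276 ] q [3.000e-04 7.645e-01 6.446e-01 6.000e-04] F [ 0.6 -0.1  0. ] gap 0.0853 j [ 0.454  0.442  0.4    1.527 -0.     2.195]
dworld [ 0.0024  0.0128 -0.076 ] dtool now [0.0129 0.0001 0.076 ] rot [ 0.07 -0.04 -0.45] dtool in final axes [0.013  0.0003 0.076 ]
```

Call:
play_rows([
  {"claw": 0,"dp": [0.007,0.001,0.01],"angular": [0,0,-0.4]},
  {"claw": 0,"dp": [0.007,0.002,0.014],"angular": [0,0,0]},
  {"claw": 0,"dp": [0,0,0.018],"angular": [0,0,0]},
  {"claw": 0,"dp": [0,0,0.018],"angular": [0,0,0]},
  {"claw": 0,"dp": [0,0,0.013],"angular": [0,0,0]},
  {"claw": 0,"dp": [0,0,0.003],"angular": [0,0,0]},
  {"claw": 100,"dp": [0,0,0],"angular": [0,0,0]},
  {"claw": 180,"dp": [0,0,0],"angular": [0,0,0]},
], force=60)

```text
clock: 4.2
tcp_pos: [0.5399, 0.364, 0.1994]
orientation: [0.0, 0.762, 0.648, 0.0]
wrist_force: [-0.2, 0.7, -0.5]
finger_gap: 0.064
```

Call:
play_rows([
  {"claw": 255,"dp": [0,0,0],"angular": [0,0,0]},
  {"claw": 255,"dp": [0,0,0],"angular": [0,0,0]},
  {"claw": 255,"dp": [0,0,0],"angular": [0,0,0]},
  {"claw": 255,"dp": [0,0,0],"angular": [0,0,0]},
  {"claw": 255,"dp": [0,0,0],"angular": [0,0,0]},
  {"claw": 255,"dp": [0,0,0],"angular": [0,0,0]},
  {"claw": 255,"dp": [0,0,0],"angular": [0,0,0]},
  {"claw": 255,"dp": [0,0,0],"angular": [0,0,0]},
])

```text
clock: 4.87
tcp_pos: [0.5397, 0.3638, 0.1988]
orientation: [0.0, 0.762, 0.648, -0.0]
wrist_force: [-0.7, 1.4, 0.0]
finger_gap: 0.0003
```

```bash
sed -i 's/^YD=.*/O=rail([.0025,.001,0]); YD=np.degrees(YAW)/' h.py; python3 -c "
from h import *
print(O);go(rail([-.002,.185,.2]),YD+90)"
```

```text
[0.5118285  0.18038395 0.        ]
t 4.87 p [0.5397 0.3638 0.1988] q [ 0.      0.762   0.6476 -0.    ] F [-0.7  1.4  0. ] gap 0.0003 j [ 0.47   0.468  0.254  1.356 -0.     2.203]
dworld [-0.     -0.0006  0.0012] dtool now [-0.0005  0.0001 -0.0012] rot [-0.    0.01 -0.  ] dtool in final axes [-0.0005  0.0001 -0.0012]
```

The gap reads 0, so the grip missed. I'll look.

```bash
python3 - <<'E'
from h import *
im,d,c,W=cam('wrist'); im2,*_=cam('scene')
save('w3.png',np.hstack([im[:, :], cv2.resize(im2[140:340,330:530],(480,480))]),0.7)
E
```

```text
(no output)
```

View pics/w3.png

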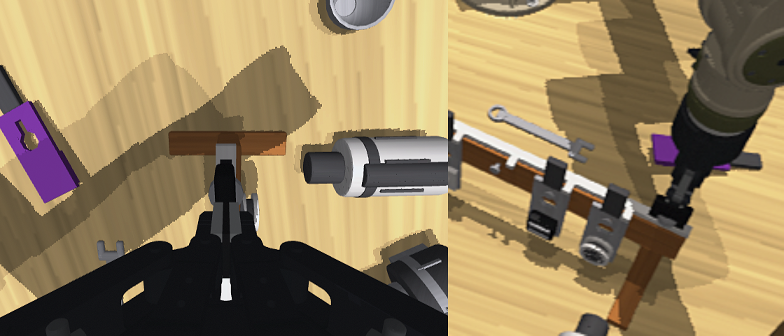

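```bash
python3 - <<'E'
from h import *
im,d,c,W=cam('wrist'); X=cloud(d,c,W)
save('w4.png',im[190:450,230:430],2.3)
L=R.from_euler('z',-YAW).apply((X-O).reshape(-1,3)).reshape(X.shape)
for v in range(220,440,15): print(v,[tuple((L[v,u]*1000).round(0)) for u in (312,322,332)])
E
```

```text
220 [(np.float64(-7.0), np.float64(211.0), np.float64(178.0)), (np.float64(-2.0), np.float64(211.0), np.float64(178.0)), (np.float64(3.0), np.float64(211.0), np.float64(178.0))]
235 [(np.float64(-6.0), np.float64(208.0), np.float64(194.0)), (np.float64(-2.0), np.float64(208.0), np.float64(196.0)), (np.float64(3.0), np.float64(207.0), np.float64(193.0))]
250 [(np.float64(-6.0), np.float64(207.0), np.float64(215.0)), (np.float64(-2.0), np.float64(208.0), np.float64(216.0)), (np.float64(2.0), np.float64(208.0), np.float64(216.0))]
265 [(np.float64(-6.0), np.float64(202.0), np.float64(216.0)), (np.float64(-2.0), np.float64(202.0), np.float64(218.0)), (np.float64(2.0), np.float64(202.0), np.float64(216.0))]
280 [(np.float64(-6.0), np.float64(196.0), np.float64(218.0)), (np.float64(-2.0), np.float64(195.0), np.float64(217.0)), (np.float64(2.0), np.float64(196.0), np.float64(217.0))]
295 [(np.float64(-5.0), np.float64(195.0), np.float64(231.0)), (np.float64(-2.0), np.float64(196.0), np.float64(232.0)), (np.float64(2.0), np.float64(196.0), np.float64(232.0))]
310 [(np.float64(-5.0), np.float
[... 869 characters left out ...]
oat64(-4.0), np.float64(186.0), np.float64(271.0)), (np.float64(-2.0), np.float64(178.0), np.float64(260.0)), (np.float64(1.0), np.float64(186.0), np.float64(270.0))]
400 [(np.float64(-4.0), np.float64(181.0), np.float64(271.0)), (np.float64(-2.0), np.float64(109.0), np.float64(178.0)), (np.float64(1.0), np.float64(181.0), np.float64(271.0))]
415 [(np.float64(-4.0), np.float64(177.0), np.float64(272.0)), (np.float64(-2.0), np.float64(100.0), np.float64(178.0)), (np.float64(1.0), np.float64(177.0), np.float64(272.0))]
430 [(np.float64(-4.0), np.float64(194.0), np.float64(296.0)), (np.float64(-2.0), np.float64(195.0), np.float64(297.0)), (np.float64(0.0), np.float64(195.0), np.float64(297.0))]
```

View pics/w4.png

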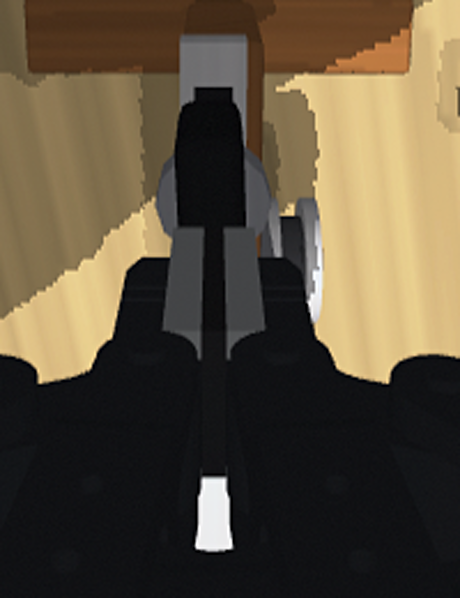

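```bash
python3 - <<'E'
from h import *
im,d,c,W=cam('wrist'); X=cloud(d,c,W); print('cam',W[:3,3],W[:3,2], env.calibration('wrist')['hand_eye'])
T=R.from_euler('z',-YAW)
L=T.apply((X-O).reshape(-1,3)).reshape(X.shape)
for v in range(276,300,2): print(v,[((L[v,u]*1000).round(0)).tolist() for u in (306,312,340)])
im,d,c,W=cam('scene'); X=cloud(d,c,W);L=T.apply((X-O).reshape(-1,3)).reshape(X.shape)
m=(abs(L[...,0]+.002)<.03)&(abs(L[...,1]-.185)<.03)&(L[...,2]>.18)
v,u=np.where(m);print(u.min(),u.max(),v.min(),v.max())
k=im[v.min()-10:v.max()+10,u.min()-20:u.max()+20];save('s4.png',k,6)
print(np.histogram(L[m][:,2]*1000,bins=range(180,300,6)))
E
```

```text
cam [0.55145834 0.4319789  0.36474638] [-0.04516127 -0.27169652 -0.96132277] [[-7.51769433e-04 -9.61358413e-01 -2.75298814e-01  6.91380100e-02]
 [ 9.99999568e-01 -5.72266512e-04 -7.32352893e-04  6.17881448e-04]
 [ 5.46509323e-04 -2.75299245e-01  9.61358428e-01 -1.65954487e-01]
 [ 0.00000000e+00  0.00000000e+00  0.00000000e+00  1.00000000e+00]]
276 [[-9.0, 186.0, 189.0], [-6.0, 198.0, 218.0], [7.0, 187.0, 190.0]]
278 [[-9.0, 186.0, 190.0], [-6.0, 196.0, 217.0], [7.0, 185.0, 189.0]]
280 [[-9.0, 185.0, 190.0], [-6.0, 196.0, 217.0], [7.0, 184.0, 188.0]]
282 [[-9.0, 184.0, 190.0], [-6.0, 195.0, 217.0], [7.0, 184.0, 190.0]]
284 [[-9.0, 182.0, 189.0], [-6.0, 194.0, 217.0], [7.0, 183.0, 189.0]]
286 [[-9.0, 182.0, 190.0], [-6.0, 194.0, 218.0], [7.0, 182.0, 190.0]]
288 [[-9.0, 181.0, 190.0], [-6.0, 192.0, 217.0], [7.0, 181.0, 189.0]]
290 [[-8.0, 196.0, 227.0], [-5.0, 196.0, 228.0], [5.0, 196.0, 227.0]]
292 [[-8.0, 195.0, 227.0], [-5.0, 196.0, 230.0], [5.0, 196.0, 229.0]]
294 [[-8.0, 196.0, 231.0], [-5.0, 196.0, 231.0], [5.0, 195.0, 230.0]]
296 [[-7.0, 196.0, 234.0], [-5.0, 196.0, 233.0], [5.0, 196.0, 233.0]]
298 [[-7.0, 196.0, 234.0], [-5.0, 196.0, 234.0], [5.0, 195.0, 234.0]]
446 609 13 279
(array([30, 38, 38, 39, 41, 52, 55,  6, 10, 10,  0,  0,  0,  0,  4, 11, 12,
       17, 25]), array([180, 186, 192, 198, 204, 210, 216, 222, 228, 234, 240, 246, 252,
       258, 264, 270, 276, 282, 288, 294]))
```

View pics/s4.png

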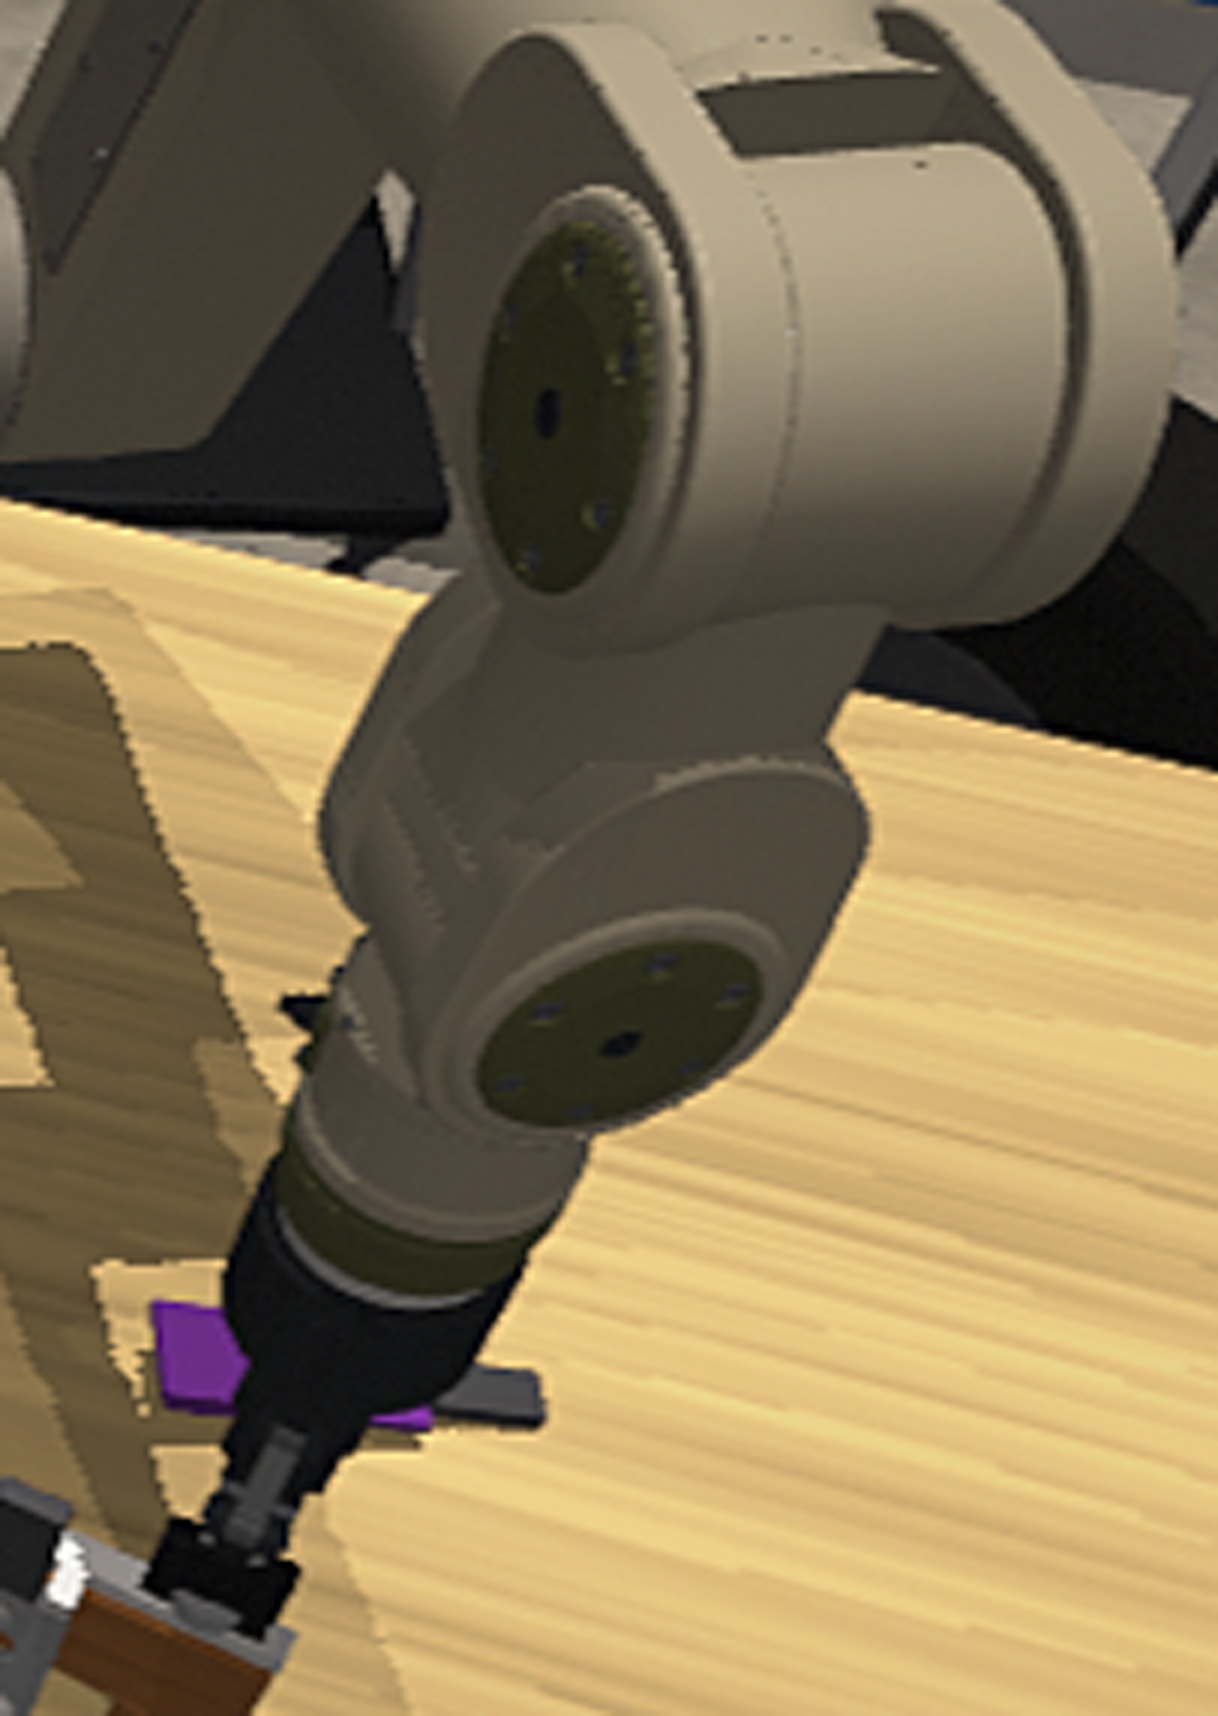

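Depth shows the pads end at z≈0.226 while the TCP reads 0.199. So the shut fingertips sit about 27 mm behind the reported TCP, not 8 mm ahead of it. I'll open, go 31 mm lower and grip again.

Call:
play_rows([
  {"claw": 100,"dp": [0,0,0],"angular": [0,0,0]},
  {"claw": 80,"dp": [0,0,0],"angular": [0,0,0]},
  {"claw": 80,"dp": [0,0,0],"angular": [0,0,0]},
  {"claw": 80,"dp": [0,0,0],"angular": [0,0,0]},
  {"claw": 80,"dp": [0,0,0],"angular": [0,0,0]},
  {"claw": 80,"dp": [0,0,0.01],"angular": [0,0,0]},
  {"claw": 80,"dp": [0,0,0.01],"angular": [0,0,0]},
  {"claw": 80,"dp": [0,0,0.01],"angular": [0,0,0]},
], force=60)

```text
clock: 5.78
tcp_pos: [0.5395, 0.3637, 0.1674]
orientation: [-0.0, 0.762, 0.648, -0.0]
wrist_force: [-0.7, -0.1, -0.5]
finger_gap: 0.0586
```

Call:
play_rows([
  {"claw": 80,"dp": [0,0,0],"angular": [0,0,0]},
  {"claw": 255,"dp": [0,0,0],"angular": [0,0,0]},
  {"claw": 255,"dp": [0,0,0],"angular": [0,0,0]},
  {"claw": 255,"dp": [0,0,0],"angular": [0,0,0]},
  {"claw": 255,"dp": [0,0,0],"angular": [0,0,0]},
  {"claw": 255,"dp": [0,0,0],"angular": [0,0,0]},
  {"claw": 255,"dp": [0,0,0],"angular": [0,0,0]},
  {"claw": 255,"dp": [0,0,0],"angular": [0,0,0]},
])

```text
clock: 6.45
tcp_pos: [0.5397, 0.3641, 0.1695]
orientation: [-0.0, 0.762, 0.648, 0.0]
wrist_force: [-1.9, -0.2, 3.8]
finger_gap: 0.0106
```

The gap is 10.6 mm, so the bar is gripped. Turning it anticlockwise.

Call:
play_rows([
  {"claw": 255,"dp": [0,0,0],"angular": [0,0,-7]},
  {"claw": 255,"dp": [0,0,0],"angular": [0,0,-7]},
  {"claw": 255,"dp": [0,0,0],"angular": [0,0,-7]},
  {"claw": 255,"dp": [0,0,0],"angular": [0,0,-7]},
  {"claw": 255,"dp": [0,0,0],"angular": [0,0,-7]},
  {"claw": 255,"dp": [0,0,0],"angular": [0,0,-7]},
  {"claw": 255,"dp": [0,0,0],"angular": [0,0,-7]},
  {"claw": 255,"dp": [0,0,0],"angular": [0,0,-7]},
])

```text
clock: 7.12
tcp_pos: [0.5399, 0.3642, 0.1696]
orientation: [0.0, 0.366, 0.931, 0.001]
wrist_force: [-1.0, 0.5, 3.9]
finger_gap: 0.0105
```

Call:
play_rows([
  {"claw": 255,"dp": [0,0,0],"angular": [0,0,-7]},
  {"claw": 255,"dp": [0,0,0],"angular": [0,0,-7]},
  {"claw": 255,"dp": [0,0,0],"angular": [0,0,-5]},
  {"claw": 255,"dp": [0,0,0],"angular": [0,0,0]},
  {"claw": 255,"dp": [0,0,0],"angular": [0,0,0]},
  {"claw": 80,"dp": [0,0,0],"angular": [0,0,0]},
  {"claw": 80,"dp": [0,0,0],"angular": [0,0,0]},
  {"claw": 80,"dp": [0,0,0],"angular": [0,0,0]},
])

```text
clock: 7.78
tcp_pos: [0.5397, 0.3635, 0.1683]
orientation: [-0.0, 0.211, 0.978, -0.0]
wrist_force: [-1.4, -0.4, 0.3]
finger_gap: 0.0467
```

Call:
play_rows([
  {"claw": 80,"dp": [0,0,0],"angular": [0,0,0]},
  {"claw": 80,"dp": [0,0,-0.02],"angular": [0,0,0]},
  {"claw": 80,"dp": [0,0,-0.03],"angular": [0,0,0]},
  {"claw": 80,"dp": [0,0,-0.03],"angular": [0,0,0]},
  {"claw": 80,"dp": [0,0,-0.03],"angular": [0,0,0]},
  {"claw": 80,"dp": [0,0,-0.01],"angular": [0,0,0]},
  {"claw": 80,"dp": [0,0,0],"angular": [0,0,0]},
  {"claw": 80,"dp": [0,0,0],"angular": [0,0,0]},
])

```text
clock: 8.45
tcp_pos: [0.5401, 0.364, 0.2888]
orientation: [0.0, 0.21, 0.978, 0.0]
wrist_force: [0.6, -0.0, -1.0]
finger_gap: 0.0587
```

```bash
python3 - <<'E'
from h import *
im,d,c,W=cam('wrist');X=cloud(d,c,W);save('w5.png',im)
L=R.from_euler('z',-YAW).apply((X-O).reshape(-1,3)).reshape(X.shape)
m=(L[...,2]>.209)&(L[...,2]<.225)&(L[...,1]>.155)&(abs(L[...,0])<.03)
k=L[m];print(len(k));p=k[:,:2]-k[:,:2].mean(0);v=np.linalg.svd(p,full_matrices=False)[2][0];print('bar angle from rail y',np.degrees(np.arctan2(-v[0],v[1])),k.mean(0))
go(rail([-.002,-.185,.25]),YD+180); go(rail([-.002,-.185,.25]),YD+90)
E
```

```text
1378
bar angle from rail y -104.40395599462754 [-0.00328317  0.1857194   0.21679068]
t 8.5 p [0.5396 0.3636 0.2876] q [-5.000e-04  2.105e-01  9.776e-01 -5.000e-04] F [-0.  -0.2  0.2] gap 0.0586 j [ 0.47   0.475  0.479  1.577 -0.     0.894]
dworld [-0.0596 -0.3655 -0.0376] dtool now [-0.0962 -0.3576  0.0379] rot [ -0.06  -0.05 -15.03] dtool in final axes [-1.000e-04 -3.703e-01  3.760e-02]
t 8.5 p [0.5396 0.3636 0.2876] q [-5.000e-04  2.105e-01  9.776e-01 -5.000e-04] F [-0.  -0.2  0.2] gap 0.0586 j [ 0.47   0.475  0.479  1.577 -0.     0.894]
dworld [-0.0596 -0.3655 -0.0376] dtool now [-0.0962 -0.3576  0.0379] rot [-9.000e-02  1.000e-02  7.497e+01] dtool in final axes [-3.703e-01  1.000e-04  3.760e-02]
```

Knob is at about 75.6° (1.32 rad), past the 0.8 rad needed. Moving to the post.

Call:
play_rows([
  {"claw": 80,"dp": [0,0,0],"angular": [0,0,-7]},
  {"claw": 80,"dp": [0,0,0],"angular": [0,0,-7]},
  {"claw": 80,"dp": [0,0,0],"angular": [0,0,-1]},
  {"claw": 80,"dp": [0,-0.03,0],"angular": [0,0,0]},
  {"claw": 80,"dp": [0,-0.04,0],"angular": [0,0,0]},
  {"claw": 80,"dp": [0,-0.04,0],"angular": [0,0,0]},
  {"claw": 80,"dp": [0,-0.04,0],"angular": [0,0,0]},
  {"claw": 80,"dp": [0,-0.04,0],"angular": [0,0,0]},
])

```text
clock: 9.17
tcp_pos: [0.5076, 0.1748, 0.2871]
orientation: [-0.001, 0.082, 0.997, -0.0]
wrist_force: [1.2, -1.1, -0.4]
finger_gap: 0.0587
```

Call:
play_rows([
  {"claw": 80,"dp": [0,-0.04,0],"angular": [0,0,0]},
  {"claw": 80,"dp": [0,-0.04,0.005],"angular": [0,0,0]},
  {"claw": 80,"dp": [0,-0.04,0.01],"angular": [0,0,0]},
  {"claw": 80,"dp": [0,-0.035,0.01],"angular": [0,0,0]},
  {"claw": 80,"dp": [0,-0.02,0.01],"angular": [0,0,0]},
  {"claw": 80,"dp": [0,-0.005,0],"angular": [0,0,0]},
  {"claw": 80,"dp": [0,0,0],"angular": [0,0,0]},
  {"claw": 80,"dp": [0,0,0],"angular": [0,0,0]},
])

```text
clock: 9.83
tcp_pos: [0.4799, -0.0009, 0.2536]
orientation: [-0.0, 0.082, 0.997, 0.0]
wrist_force: [0.6, 0.3, -0.1]
finger_gap: 0.0587
```

```bash
python3 - <<'E'
from h import *
im,d,c,W=cam('wrist');X=cloud(d,c,W);save('w6.png',im)
L=R.from_euler('z',-YAW).apply((X-O).reshape(-1,3)).reshape(X.shape)
m=(L[...,2]>.206)&(L[...,2]<.222)&(abs(L[...,1]+.185)<.03)&(abs(L[...,0])<.03)
k=L[m];print(len(k),k.min(0).round(4),k.max(0).round(4),np.median(k,0).round(4))
go(rail([-.002,-.185,.165]),YD+180)
E
```

```text
680 [-0.0095 -0.1901  0.206 ] [ 0.0048 -0.1763  0.2155] [-0.0035 -0.1835  0.2137]
t 9.88 p [ 0.4802 -0.0005  0.2539] q [-0.000e+00  8.100e-02  9.967e-01  2.000e-04] F [-0.1  0.4  0.1] gap 0.0588 j [-0.169  0.119 -0.089  1.363  0.    -0.006]
dworld [-0.0002 -0.0014 -0.0889] dtool now [-0.     -0.0014  0.0889] rot [ 0.02 -0.01 -0.02] dtool in final axes [-0.     -0.0014  0.0889]
```

Call:
play_rows([
  {"claw": 80,"dp": [0,0,0.02],"angular": [0,0,0]},
  {"claw": 80,"dp": [0,0,0.025],"angular": [0,0,0]},
  {"claw": 80,"dp": [0,0,0.025],"angular": [0,0,0]},
  {"claw": 80,"dp": [0,0,0.018],"angular": [0,0,0]},
  {"claw": 150,"dp": [0,0,0],"angular": [0,0,0]},
  {"claw": 255,"dp": [0,0,0],"angular": [0,0,0]},
  {"claw": 255,"dp": [0,0,0],"angular": [0,0,0]},
  {"claw": 255,"dp": [0,0,0],"angular": [0,0,0]},
], force=40)

```text
clock: 10.55
tcp_pos: [0.4814, -0.0008, 0.1676]
orientation: [0.001, 0.08, 0.997, 0.0]
wrist_force: [-0.9, 2.1, 2.5]
finger_gap: 0.0132
```

Call:
play_rows([
  {"claw": 255,"dp": [0,0,0],"angular": [0,0,0]},
  {"claw": 255,"dp": [0,0,0],"angular": [0,0,0]},
  {"claw": 255,"dp": [0,0.005,0],"angular": [0,0,0]},
  {"claw": 255,"dp": [0,0.006,0],"angular": [0,0,0]},
  {"claw": 255,"dp": [0,0.006,0],"angular": [0,0,0]},
  {"claw": 255,"dp": [0,0.004,0],"angular": [0,0,0]},
  {"claw": 255,"dp": [0,0,0],"angular": [0,0,0]},
  {"claw": 255,"dp": [0,0,0],"angular": [0,0,0]},
])

```text
clock: 11.22
tcp_pos: [0.4847, 0.0195, 0.1675]
orientation: [0.002, 0.081, 0.997, 0.0]
wrist_force: [0.0, 0.7, 6.4]
finger_gap: 0.013
```

```bash
python3 - <<'E'
from h import *
s=go(rail([-.002,-.185,.165]),YD+180)
im,d,c,W=cam('top');X=cloud(d,c,W)
L=R.from_euler('z',-YAW).apply((X-O).reshape(-1,3)).reshape(X.shape)
m=(L[...,2]>.168)&(L[...,2]<.188)&(L[...,0]>.012)&(L[...,0]<.024)&(abs(L[...,1])<.2)
k=np.sort(L[m][:,1]);print(len(k),k.round(3))
E
```

```text
t 11.22 p [0.4847 0.0195 0.1675] q [0.0017 0.0808 0.9967 0.    ] F [0.  0.7 6.4] gap 0.013 j [-0.126  0.154 -0.26   1.153  0.     0.036]
dworld [-0.0047 -0.0214 -0.0025] dtool now [ 0.0012 -0.0219  0.0025] rot [0.02 0.2  0.01] dtool in final axes [ 0.0012 -0.0219  0.0025]
77 [-0.084 -0.084 -0.083 -0.082 -0.082 -0.081 -0.08  -0.08  -0.079 -0.079
 -0.078 -0.077 -0.077 -0.075 -0.075 -0.005 -0.005 -0.004 -0.004 -0.003
 -0.002 -0.001 -0.001  0.     0.     0.001  0.002  0.003  0.003  0.004
  0.005  0.027  0.027  0.027  0.075  0.075  0.075  0.076  0.076  0.077
  0.077  0.078  0.078  0.079  0.08   0.08   0.08   0.081  0.083  0.083
  0.083  0.085  0.086  0.107  0.107  0.108  0.108  0.108  0.108  0.155
  0.155  0.155  0.155  0.156  0.156  0.156  0.157  0.157  0.158  0.16
  0.16   0.162  0.162  0.162  0.163  0.163  0.163]
```

The teeth now stand at about screw y + 40 (strip about 21 mm open). Next I'll take the flange plate.

Call:
play_rows([
  {"claw": 125,"dp": [0,0,0],"angular": [0,0,0]},
  {"claw": 125,"dp": [0,0,0],"angular": [0,0,0]},
  {"claw": 125,"dp": [0,0,0],"angular": [0,0,0]},
  {"claw": 125,"dp": [0,0,-0.03],"angular": [0,0,0]},
  {"claw": 125,"dp": [0,0,-0.03],"angular": [0,0,0]},
  {"claw": 125,"dp": [-0.009,0.02,0],"angular": [0,0,0]},
  {"claw": 125,"dp": [-0.009,0.023,0],"angular": [0,0,0]},
  {"claw": 125,"dp": [0,0,0],"angular": [0,0,0]},
], force=60)

```text
clock: 11.93
tcp_pos: [0.5101, 0.0609, 0.2262]
orientation: [0.001, 0.08, 0.997, 0.001]
wrist_force: [-0.1, -1.3, -0.0]
finger_gap: 0.0436
```

```bash
python3 - <<'E'
from h import *
im,d,c,W=cam('wrist');X=cloud(d,c,W)
L=R.from_euler('z',-YAW).apply((X-O).reshape(-1,3)).reshape(X.shape)
m=(L[...,2]>.195)&(L[...,2]<.23)&(abs(L[...,1]+.12)<.03)&(abs(L[...,0]-.014)<.02)
k=L[m];print(len(k),np.percentile(k,2,0).round(4),np.percentile(k,98,0).round(4))
go(rail([.017,-.12,.158]),YD+180)
E
```

```text
1986 [ 0.0099 -0.132   0.1966] [ 0.0194 -0.1077  0.2227]
t 11.98 p [0.5088 0.0599 0.2256] q [ 0.000e+00  7.990e-02  9.968e-01 -1.000e-04] F [-0.1 -0.4  0.5] gap 0.0435 j [-0.04   0.186 -0.077  1.307 -0.     0.12 ]
dworld [ 0.0005 -0.0007 -0.0676] dtool now [-0.0006 -0.0006  0.0676] rot [-0.01  0.    0.11] dtool in final axes [-0.0006 -0.0006  0.0676]
```

Call:
play_rows([
  {"claw": 125,"dp": [0,0,0.02],"angular": [0,0,0]},
  {"claw": 125,"dp": [0,0,0.025],"angular": [0,0,0]},
  {"claw": 125,"dp": [0,0,0.018],"angular": [0,0,0]},
  {"claw": 125,"dp": [0,0,0.004],"angular": [0,0,0]},
  {"claw": 255,"dp": [0,0,0],"angular": [0,0,0]},
  {"claw": 255,"dp": [0,0,0],"angular": [0,0,0]},
  {"claw": 255,"dp": [0,0,0],"angular": [0,0,0]},
  {"claw": 255,"dp": [0,0,0],"angular": [0,0,0]},
], force=80)

```text
clock: 12.65
tcp_pos: [0.5088, 0.0588, 0.1599]
orientation: [0.001, 0.081, 0.997, -0.0]
wrist_force: [0.7, -0.3, -0.9]
finger_gap: 0.0247
```

Call:
play_rows([
  {"claw": 255,"dp": [0,0,0],"angular": [0,0,0]},
  {"claw": 255,"dp": [0,0,-0.005],"angular": [0,0,0]},
  {"claw": 255,"dp": [0,0,-0.007],"angular": [0,0,0]},
  {"claw": 255,"dp": [0,0,-0.007],"angular": [0,0,0]},
  {"claw": 255,"dp": [0,0,-0.006],"angular": [0,0,0]},
  {"claw": 255,"dp": [0,0,0],"angular": [0,0,0]},
  {"claw": 255,"dp": [0,0,0],"angular": [0,0,0]},
  {"claw": 255,"dp": [0,0,0],"angular": [0,0,0]},
])

```text
clock: 13.32
tcp_pos: [0.5081, 0.059, 0.1839]
orientation: [0.0, 0.081, 0.997, -0.0]
wrist_force: [-0.4, -0.5, -2.2]
finger_gap: 0.0249
```

```bash
python3 - <<'E'
from h import *
go(rail([.047,-.12,.2]),YD+180)
im,d,c,W=cam('scene'); save('s7.png',im[160:310,280:480],4)
E
```

```text
t 13.32 p [0.5081 0.059  0.1839] q [ 0.      0.0808  0.9967 -0.    ] F [-0.4 -0.5 -2.2] gap 0.0249 j [-0.041  0.199 -0.164  1.208 -0.     0.12 ]
dworld [ 0.0308 -0.0046  0.0161] dtool now [-0.0311  0.0004 -0.0161] rot [-0.  0.  0.] dtool in final axes [-0.0311  0.0004 -0.0161]
```

View pics/s7.png

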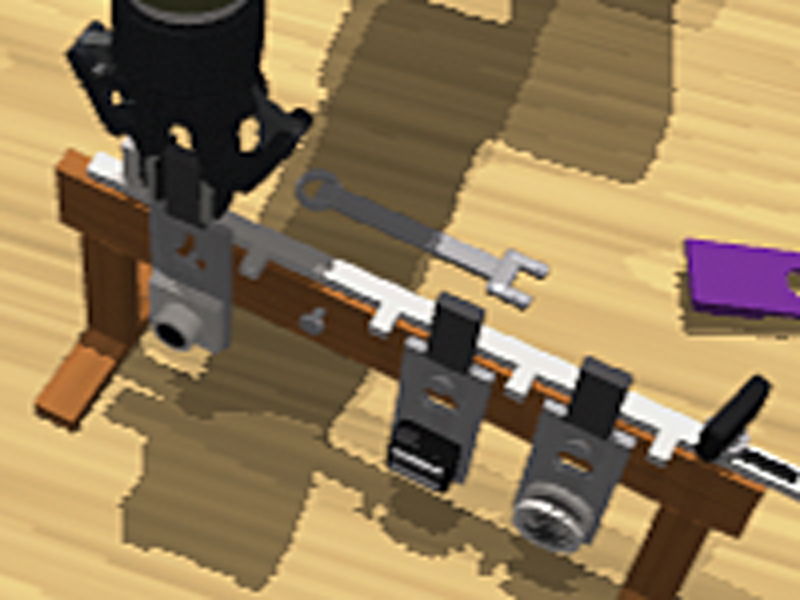

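The flange plate is lifted. Moving it off the screw and up, then measuring the carton.

Call:
play_rows([
  {"claw": 255,"dp": [-0.008,0,0],"angular": [0,0,0]},
  {"claw": 255,"dp": [-0.012,0,0],"angular": [0,0,0]},
  {"claw": 255,"dp": [-0.012,0,0],"angular": [0,0,0]},
  {"claw": 255,"dp": [0,0,-0.02],"angular": [0,0,0]},
  {"claw": 255,"dp": [0,0,-0.02],"angular": [0,0,0]},
  {"claw": 255,"dp": [0,0,-0.02],"angular": [0,0,0]},
  {"claw": 255,"dp": [0,0,0],"angular": [0,0,0]},
  {"claw": 255,"dp": [0,0,0],"angular": [0,0,0]},
])

```text
clock: 14.03
tcp_pos: [0.5409, 0.0536, 0.2442]
orientation: [0.001, 0.081, 0.997, -0.0]
wrist_force: [0.2, -0.6, -2.0]
finger_gap: 0.0247
```

```bash
cat >> h.py <<'E'
def carton(guess=(.5455,-.285)):
    im,d,c,W=cam('top');X=cloud(d,c,W)
    a=X.reshape(-1,3);a=a[(a[:,2]>.058)&(a[:,2]<.08)&(abs(a[:,0]-guess[0])<.2)&(abs(a[:,1]-guess[1])<.2)]
    r=cv2.minAreaRect((a[:,:2]*1000).astype(np.float32));print('carton',len(a),r)
    (cx,cy),(w,h),an=r
    if an>45: an-=90
    return np.array([cx/1000,cy/1000,0]),an
def incart(C,an,p): return C+R.from_euler('z',an,degrees=True).apply(p)
E
python3 - <<'E'
from h import *
C,an=carton(); print(C,an)
go(incart(C,an,[.015,-.065,.24]),an+180); go(incart(C,an,[.015,-.065,.08]),an+180,-50)
E
```

```text
carton 1268 ((545.5755004882812, -285.0784912109375), (260.37237548828125, 252.96975708007812), 11.769702911376953)
[ 0.5455755  -0.28507849  0.        ] 11.769702911376953
t 14.08 p [0.54   0.0537 0.243 ] q [-1.000e-04  8.090e-02  9.967e-01 -1.000e-04] F [ 0.1 -0.7 -2.2] gap 0.0249 j [-0.049  0.243  0.037  1.365 -0.     0.113]
dworld [ 0.0335 -0.3994 -0.003 ] dtool now [-0.0975 -0.3887  0.0031] rot [-1.000e-02 -1.000e-02 -2.105e+01] dtool in final axes [ 0.0486 -0.3978  0.003 ]
t 14.08 p [0.54   0.0537 0.243 ] q [-1.000e-04  8.090e-02  9.967e-01 -1.000e-04] F [ 0.1 -0.7 -2.2] gap 0.0249 j [-0.049  0.243  0.037  1.365 -0.     0.113]
dworld [ 0.0335 -0.3994 -0.163 ] dtool now [-0.0975 -0.3887  0.1631] rot [ -9.19 -49.43 -19.69] dtool in final axes [ 0.1562 -0.3978  0.0675]
```

Call:
play_rows([
  {"claw": 255,"dp": [-0.005,-0.02,0],"angular": [0,0,0]},
  {"claw": 255,"dp": [-0.009,-0.036,0],"angular": [0,0,0]},
  {"claw": 255,"dp": [-0.01,-0.04,0],"angular": [0,0,0]},
  {"claw": 255,"dp": [-0.01,-0.04,0],"angular": [0,0,0]},
  {"claw": 255,"dp": [-0.01,-0.04,0],"angular": [0,0,0]},
  {"claw": 255,"dp": [-0.01,-0.04,0],"angular": [0,0,0]},
  {"claw": 255,"dp": [-0.01,-0.04,0],"angular": [0,0,0]},
  {"claw": 255,"dp": [-0.01,-0.04,0],"angular": [0,0,0]},
])

```text
clock: 14.75
tcp_pos: [0.5642, -0.2519, 0.2417]
orientation: [-0.001, 0.081, 0.997, 0.001]
wrist_force: [0.9, -0.3, -1.6]
finger_gap: 0.0249
```

Call:
play_rows([
  {"claw": 255,"dp": [-0.01,-0.04,0],"angular": [0,0,0]},
  {"claw": 255,"dp": [-0.009,-0.036,0],"angular": [0,0,0]},
  {"claw": 255,"dp": [-0.004,-0.016,0],"angular": [0,0,0]},
  {"claw": 255,"dp": [0,0,0],"angular": [0,0,-6]},
  {"claw": 255,"dp": [0,0,0],"angular": [0,0,-7]},
  {"claw": 255,"dp": [0,0,0],"angular": [0,0,-7]},
  {"claw": 255,"dp": [0,0,0],"angular": [0,0,-1]},
  {"claw": 255,"dp": [0,0,0],"angular": [0,0,0]},
])

```text
clock: 15.42
tcp_pos: [0.5724, -0.3445, 0.242]
orientation: [-0.001, -0.101, 0.995, 0.001]
wrist_force: [-0.6, 0.1, -1.1]
finger_gap: 0.0248
```

Call:
play_rows([
  {"claw": 255,"dp": [0,0,0],"angular": [0,-4,0]},
  {"claw": 255,"dp": [0,0,0],"angular": [0,-7,0]},
  {"claw": 255,"dp": [0,0,0],"angular": [0,-7,0]},
  {"claw": 255,"dp": [0,0,0],"angular": [0,-7,0]},
  {"claw": 255,"dp": [0,0,0],"angular": [0,-7,0]},
  {"claw": 255,"dp": [0,0,0],"angular": [0,-7,0]},
  {"claw": 255,"dp": [0,0,0],"angular": [0,-7,0]},
  {"claw": 255,"dp": [0,0,0],"angular": [0,-4,0]},
])

```text
clock: 16.08
tcp_pos: [0.5707, -0.3436, 0.2421]
orientation: [0.422, -0.09, 0.901, 0.045]
wrist_force: [-0.2, 0.2, -3.2]
finger_gap: 0.025
```

```bash
python3 - <<'E'
from h import *
C,an=np.array([.5456,-.2851,0]),11.8
go(incart(C,an,[.015,-.065,.08]),an+180,-50)
im,d,c,W=cam('scene'); save('s8.png',im[100:340,60:380],2.4)
E
```

```text
t 16.08 p [ 0.5707 -0.3436  0.2421] q [ 0.4216 -0.0897  0.9012  0.0445] F [-0.2  0.2 -3.2] gap 0.025 j [-1.034  0.148 -0.4    0.65   0.813 -1.071]
dworld [ 0.0029 -0.002  -0.1621] dtool now [ 0.1229 -0.0033  0.1057] rot [-0.07  0.17 -0.4 ] dtool in final axes [ 0.1226 -0.0026  0.106 ]
```

View pics/s8.png

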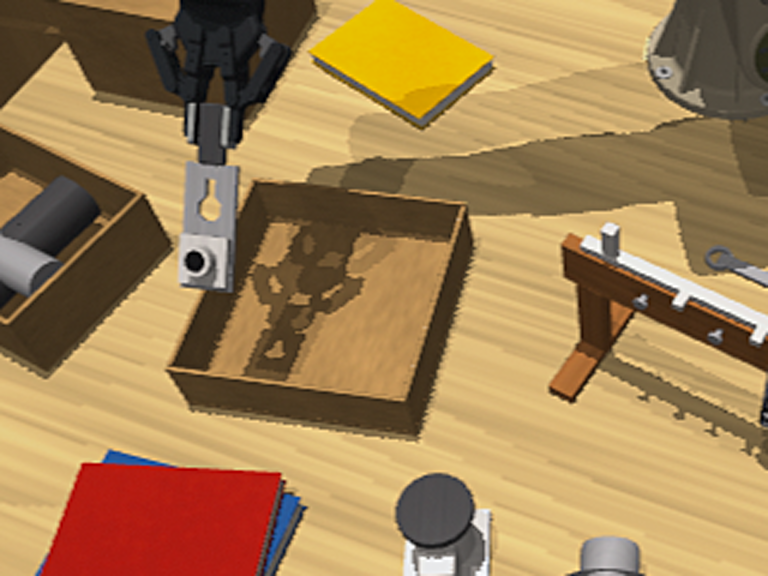

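The flange plate hangs tilted over the carton's -y side. Lower it, release, back off along the tool axis.

Call:
play_rows([
  {"claw": 255,"dp": [0.012,0,0.01],"angular": [0,0,0]},
  {"claw": 255,"dp": [0.025,-0.001,0.022],"angular": [0,0,0]},
  {"claw": 255,"dp": [0.025,-0.001,0.022],"angular": [0,0,0]},
  {"claw": 255,"dp": [0.025,0,0.022],"angular": [0,0,0]},
  {"claw": 255,"dp": [0.018,0,0.015],"angular": [0,0,0]},
  {"claw": 255,"dp": [0.012,0,0.01],"angular": [0,0,0]},
  {"claw": 255,"dp": [0,0,0],"angular": [0,0,0]},
  {"claw": 255,"dp": [0,0,0],"angular": [0,0,0]},
])

```text
clock: 16.8
tcp_pos: [0.5754, -0.3455, 0.0883]
orientation: [0.419, -0.092, 0.902, 0.045]
wrist_force: [-0.1, -0.5, -1.4]
finger_gap: 0.0247
```

Call:
play_rows([
  {"claw": 140,"dp": [0,0,0],"angular": [0,0,0]},
  {"claw": 140,"dp": [0,0,0],"angular": [0,0,0]},
  {"claw": 140,"dp": [0,0,0],"angular": [0,0,0]},
  {"claw": 140,"dp": [0,0,0],"angular": [0,0,0]},
  {"claw": 140,"dp": [-0.01,0,-0.03],"angular": [0,0,0]},
  {"claw": 140,"dp": [-0.015,0,-0.03],"angular": [0,0,0]},
  {"claw": 140,"dp": [-0.03,0,-0.025],"angular": [0,0,0]},
  {"claw": 140,"dp": [-0.03,0,-0.025],"angular": [0,0,0]},
])

```text
clock: 17.47
tcp_pos: [0.5455, -0.3522, 0.2268]
orientation: [0.42, -0.092, 0.902, 0.043]
wrist_force: [0.6, -1.1, -0.1]
finger_gap: 0.0384
```

```bash
python3 - <<'E'
from h import *
go(rail([.017,.04,.26]),YD+180)
im,d,c,W=cam('scene'); save('s9.png',im[100:340,60:380],2)
E
```

```text
t 17.47 p [ 0.5455 -0.3522  0.2268] q [ 0.4203 -0.0917  0.9017  0.0432] F [ 0.6 -1.1 -0.1] gap 0.0384 j [-1.085  0.154 -0.424  0.673  0.827 -1.147]
dworld [-0.0104  0.5694  0.0332] dtool now [-0.0923  0.5598  0.0592] rot [ 9.17 49.41 19.54] dtool in final axes [ 0.1021  0.5602 -0.0332]
```

View pics/s9.png

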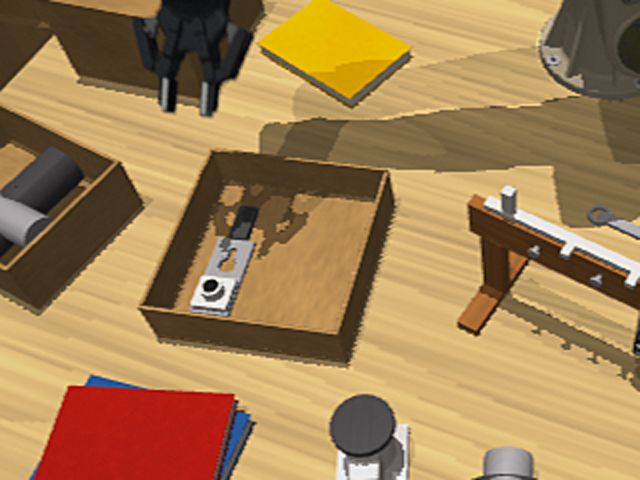

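The flange plate lies flat in the carton at (225,265). Next is the regulator plate.

Call:
play_rows([
  {"claw": 125,"dp": [0,0,0],"angular": [1.15,6.18,2.44]},
  {"claw": 125,"dp": [0,0,0],"angular": [1.15,6.18,2.44]},
  {"claw": 125,"dp": [0,0,0],"angular": [1.15,6.18,2.44]},
  {"claw": 125,"dp": [0,0,0],"angular": [1.15,6.18,2.44]},
  {"claw": 125,"dp": [0,0,0],"angular": [1.15,6.18,2.44]},
  {"claw": 125,"dp": [0,0,0],"angular": [1.15,6.18,2.44]},
  {"claw": 125,"dp": [0,0,0],"angular": [1.15,6.18,2.44]},
  {"claw": 125,"dp": [0,0,0],"angular": [1.15,6.18,2.44]},
])

```text
clock: 18.18
tcp_pos: [0.5471, -0.3525, 0.228]
orientation: [-0.0, 0.081, 0.997, -0.003]
wrist_force: [0.7, -1.4, 0.1]
finger_gap: 0.0435
```

Call:
play_rows([
  {"claw": 125,"dp": [0.004,0.025,-0.011],"angular": [0,0,0]},
  {"claw": 125,"dp": [0.006,0.035,-0.011],"angular": [0,0,0]},
  {"claw": 125,"dp": [0.007,0.038,-0.011],"angular": [0,0,0]},
  {"claw": 125,"dp": [0.007,0.04,0],"angular": [0,0,0]},
  {"claw": 125,"dp": [0.007,0.04,0],"angular": [0,0,0]},
  {"claw": 125,"dp": [0.007,0.04,0],"angular": [0,0,0]},
  {"claw": 125,"dp": [0.007,0.04,0],"angular": [0,0,0]},
  {"claw": 125,"dp": [0.007,0.04,0],"angular": [0,0,0]},
])

```text
clock: 18.85
tcp_pos: [0.5426, -0.0479, 0.2584]
orientation: [0.001, 0.08, 0.997, -0.001]
wrist_force: [1.1, -0.2, 0.0]
finger_gap: 0.0431
```

Call:
play_rows([
  {"claw": 125,"dp": [0.007,0.04,0],"angular": [0,0,0]},
  {"claw": 125,"dp": [0.007,0.04,0],"angular": [0,0,0]},
  {"claw": 125,"dp": [0.007,0.04,0],"angular": [0,0,0]},
  {"claw": 125,"dp": [0.007,0.04,0],"angular": [0,0,0]},
  {"claw": 125,"dp": [0.007,0.04,0],"angular": [0,0,0]},
  {"claw": 125,"dp": [0.006,0.035,0],"angular": [0,0,0]},
  {"claw": 125,"dp": [0.003,0.015,0],"angular": [0,0,0]},
  {"claw": 125,"dp": [0,0,0],"angular": [0,0,0]},
])

```text
clock: 19.52
tcp_pos: [0.5388, 0.2079, 0.2576]
orientation: [0.001, 0.078, 0.997, 0.0]
wrist_force: [0.1, -0.0, -0.1]
finger_gap: 0.0433
```

```bash
cat > tab.py <<'E'
import sys; from h import *
y0=float(sys.argv[1])
im,d,c,W=cam('wrist');X=cloud(d,c,W)
L=R.from_euler('z',-YAW).apply((X-O).reshape(-1,3)).reshape(X.shape)
m=(L[...,2]>.195)&(L[...,2]<.23)&(abs(L[...,1]-y0)<.03)&(abs(L[...,0]-.014)<.02)
k=L[m];print(len(k),np.percentile(k,2,0).round(4),np.percentile(k,98,0).round(4))
go(rail([.016,y0,.158]),YD+180)
E
python3 tab.py .04
```

```text
1381 [0.01   0.0276 0.1967] [0.0194 0.052  0.2228]
t 19.57 p [0.539  0.2059 0.2576] q [ 5.000e-04  7.840e-02  9.969e-01 -6.000e-04] F [ 0.5 -0.9  0.4] gap 0.0435 j [ 2.270e-01  3.100e-01  1.620e-01  1.422e+00 -1.000e-03  3.840e-01]
dworld [-0.0049  0.0113 -0.0996] dtool now [0.0067 0.0105 0.0996] rot [-0.06  0.07  0.29] dtool in final axes [0.0067 0.0104 0.0996]
```

Call:
play_rows([
  {"claw": 125,"dp": [0.0035,0.005,0],"angular": [0,0,0.3]},
  {"claw": 125,"dp": [0.0035,0.0055,0.012],"angular": [0,0,0]},
  {"claw": 125,"dp": [0,0,0.028],"angular": [0,0,0]},
  {"claw": 125,"dp": [0,0,0.028],"angular": [0,0,0]},
  {"claw": 125,"dp": [0,0,0.022],"angular": [0,0,0]},
  {"claw": 125,"dp": [0,0,0.009],"angular": [0,0,0]},
  {"claw": 125,"dp": [0,0,0],"angular": [0,0,0]},
  {"claw": 255,"dp": [0,0,0],"angular": [0,0,0]},
])

```text
clock: 20.23
tcp_pos: [0.5342, 0.2146, 0.1589]
orientation: [0.0, 0.083, 0.997, -0.001]
wrist_force: [-0.1, -0.0, 0.1]
finger_gap: 0.0324
```

Call:
play_rows([
  {"claw": 255,"dp": [0,0,0],"angular": [0,0,0]},
  {"claw": 255,"dp": [0,0,0],"angular": [0,0,0]},
  {"claw": 255,"dp": [0,0,0],"angular": [0,0,0]},
  {"claw": 255,"dp": [0,0,0],"angular": [0,0,0]},
  {"claw": 255,"dp": [0,0,-0.006],"angular": [0,0,0]},
  {"claw": 255,"dp": [0,0,-0.008],"angular": [0,0,0]},
  {"claw": 255,"dp": [0,0,-0.007],"angular": [0,0,0]},
  {"claw": 255,"dp": [0,0,-0.004],"angular": [0,0,0]},
])

```text
clock: 20.9
tcp_pos: [0.5344, 0.2153, 0.1846]
orientation: [0.001, 0.083, 0.997, -0.001]
wrist_force: [2.6, -0.2, -2.4]
finger_gap: 0.0253
```

Call:
play_rows([
  {"claw": 255,"dp": [0,0,0],"angular": [0,0,0]},
  {"claw": 255,"dp": [0,0,0],"angular": [0,0,0]},
  {"claw": 255,"dp": [-0.008,0,0],"angular": [0,0,0]},
  {"claw": 255,"dp": [-0.012,0,0],"angular": [0,0,0]},
  {"claw": 255,"dp": [-0.012,0,0],"angular": [0,0,0]},
  {"claw": 255,"dp": [0,0,-0.01],"angular": [0,0,0]},
  {"claw": 255,"dp": [0,0,-0.015],"angular": [0,0,0]},
  {"claw": 255,"dp": [0,0,-0.015],"angular": [0,0,0]},
])

```text
clock: 21.57
tcp_pos: [0.5644, 0.2099, 0.2229]
orientation: [-0.002, 0.083, 0.997, -0.001]
wrist_force: [0.6, 0.2, -2.0]
finger_gap: 0.025
```

```bash
python3 - <<'E'
from h import *
C,an=carton()
go(incart(C,an,[.015,0,.25]),an+180)
E
```

```text
carton 1279 ((545.41650390625, -284.81732177734375), (260.22515869140625, 252.8098602294922), 11.818098068237305)
t 21.62 p [0.5659 0.2104 0.2268] q [ 9.000e-04  8.270e-02  9.966e-01 -3.000e-04] F [0.9 0.3 0.3] gap 0.0247 j [ 2.24e-01  3.66e-01  1.66e-01  1.37e+00 -1.00e-03  3.89e-01]
dworld [-0.0058 -0.4921  0.0232] dtool now [-0.0755 -0.4863 -0.0229] rot [ -0.05   0.1  -21.31] dtool in final axes [ 0.1064 -0.4805 -0.0232]
```

Call:
play_rows([
  {"claw": 255,"dp": [-0.003,-0.02,-0.008],"angular": [0,0,0]},
  {"claw": 255,"dp": [-0.005,-0.032,-0.008],"angular": [0,0,0]},
  {"claw": 255,"dp": [-0.006,-0.039,-0.007],"angular": [0,0,0]},
  {"claw": 255,"dp": [-0.006,-0.039,0],"angular": [0,0,0]},
  {"claw": 255,"dp": [-0.006,-0.039,0],"angular": [0,0,0]},
  {"claw": 255,"dp": [-0.006,-0.039,0],"angular": [0,0,0]},
  {"claw": 255,"dp": [-0.006,-0.039,0],"angular": [0,0,0]},
  {"claw": 255,"dp": [-0.006,-0.039,0],"angular": [0,0,0]},
])

```text
clock: 22.28
tcp_pos: [0.5608, -0.0805, 0.2466]
orientation: [-0.0, 0.082, 0.997, -0.001]
wrist_force: [1.7, -0.2, -1.3]
finger_gap: 0.0251
```

Call:
play_rows([
  {"claw": 255,"dp": [-0.006,-0.039,0],"angular": [0,0,0]},
  {"claw": 255,"dp": [-0.006,-0.039,0],"angular": [0,0,0]},
  {"claw": 255,"dp": [-0.006,-0.039,0],"angular": [0,0,0]},
  {"claw": 255,"dp": [-0.006,-0.039,0],"angular": [0,0,0]},
  {"claw": 255,"dp": [-0.006,-0.036,0],"angular": [0,0,0]},
  {"claw": 255,"dp": [-0.002,-0.012,0],"angular": [0,0,-7]},
  {"claw": 255,"dp": [0,0,0],"angular": [0,0,-7]},
  {"claw": 255,"dp": [0,0,0],"angular": [0,0,-7]},
])

```text
clock: 22.95
tcp_pos: [0.5588, -0.2869, 0.246]
orientation: [-0.001, -0.102, 0.995, 0.0]
wrist_force: [0.4, 0.2, -1.7]
finger_gap: 0.0251
```

Call:
play_rows([
  {"claw": 255,"dp": [0,0,0],"angular": [0,-4,0]},
  {"claw": 255,"dp": [0,0,0],"angular": [0,-7,0]},
  {"claw": 255,"dp": [0,0,0],"angular": [0,-7,0]},
  {"claw": 255,"dp": [0,0,0],"angular": [0,-7,0]},
  {"claw": 255,"dp": [0,0,0],"angular": [0,-7,0]},
  {"claw": 255,"dp": [0,0,0],"angular": [0,-7,0]},
  {"claw": 255,"dp": [0,0,0],"angular": [0,-7,0]},
  {"claw": 255,"dp": [0,0,0],"angular": [0,-4,0]},
])

```text
clock: 23.62
tcp_pos: [0.5573, -0.2842, 0.2454]
orientation: [0.422, -0.09, 0.901, 0.043]
wrist_force: [0.2, -0.1, -3.5]
finger_gap: 0.0244
```

```bash
python3 - <<'E'
from h import *
C,an=np.array([.5454,-.2848,0]),11.8
go(incart(C,an,[.015,0,.085]),an+180,-50)
im,d,c,W=cam('scene'); save('s10.png',im[100:340,60:380],2)
E
```

```text
t 23.62 p [ 0.5573 -0.2842  0.2454] q [ 0.4216 -0.0898  0.9013  0.0426] F [ 0.2 -0.1 -3.5] gap 0.0244 j [-0.991  0.034 -0.526  0.594  0.794 -1.013]
dworld [ 0.0027  0.0025 -0.1604] dtool now [0.1211 0.0017 0.1052] rot [-0.26  0.15 -0.3 ] dtool in final axes [0.1208 0.0019 0.1056]
```

View pics/s10.png

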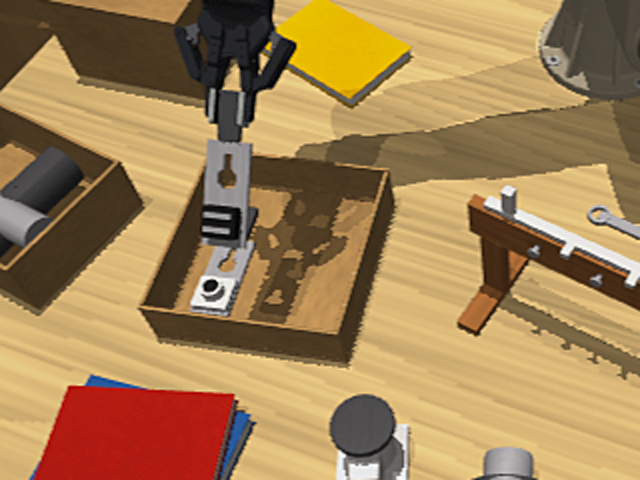

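Call:
play_rows([
  {"claw": 255,"dp": [0.012,0,0.01],"angular": [0,0,0]},
  {"claw": 255,"dp": [0.025,0.001,0.022],"angular": [0,0,0]},
  {"claw": 255,"dp": [0.025,0.001,0.022],"angular": [0,0,0]},
  {"claw": 255,"dp": [0.025,0,0.022],"angular": [0,0,0]},
  {"claw": 255,"dp": [0.02,0,0.017],"angular": [0,0,0]},
  {"claw": 255,"dp": [0.013,0,0.011],"angular": [0,0,0]},
  {"claw": 255,"dp": [0,0,0],"angular": [0,0,0]},
  {"claw": 255,"dp": [0,0,0],"angular": [0,0,0]},
])

```text
clock: 24.33
tcp_pos: [0.5617, -0.2828, 0.0874]
orientation: [0.419, -0.091, 0.902, 0.043]
wrist_force: [0.1, -0.1, -0.9]
finger_gap: 0.0248
```

Call:
play_rows([
  {"claw": 140,"dp": [0,0,0],"angular": [0,0,0]},
  {"claw": 140,"dp": [0,0,0],"angular": [0,0,0]},
  {"claw": 140,"dp": [0,0,0],"angular": [0,0,0]},
  {"claw": 140,"dp": [0,0,0],"angular": [0,0,0]},
  {"claw": 140,"dp": [-0.01,0,-0.03],"angular": [0,0,0]},
  {"claw": 140,"dp": [-0.015,0,-0.03],"angular": [0,0,0]},
  {"claw": 140,"dp": [-0.03,0,-0.025],"angular": [0,0,0]},
  {"claw": 140,"dp": [-0.03,0,-0.025],"angular": [0,0,0]},
])

```text
clock: 25.0
tcp_pos: [0.5318, -0.2888, 0.2258]
orientation: [0.42, -0.09, 0.902, 0.042]
wrist_force: [1.4, -0.3, 0.1]
finger_gap: 0.0384
```

```bash
python3 - <<'E'
from h import *
go(rail([.017,.12,.26]),YD+180)
im,d,c,W=cam('scene'); np.save('s11.npy',im)
X=cloud(d,c,W); a=X.reshape(-1,3); C=np.array([.5454,-.2848,0]);q=R.from_euler('z',-11.8,degrees=True).apply(a-C)
m=(abs(q[:,0])<.12)&(abs(q[:,1])<.03)&(q[:,2]>.009)&(q[:,2]<.2);print(m.sum(),q[m].min(0),q[m].max(0))
E
```

```text
t 25.0 p [ 0.5318 -0.2888  0.2258] q [ 0.4202 -0.0905  0.902   0.0418] F [ 1.4 -0.3  0.1] gap 0.0384 j [-1.044  0.035 -0.567  0.603  0.811 -1.086]
dworld [0.0162 0.5849 0.0342] dtool now [-0.1113  0.57    0.0787] rot [ 9.  49.4 19.4] dtool in final axes [ 0.0783  0.5798 -0.0342]
799 [-0.11979693 -0.02963737  0.00901426] [0.09552783 0.02974263 0.07220272]
```

Released. Back to vertical, then on to the pulley plate.

Call:
play_rows([
  {"claw": 125,"dp": [0,0,0],"angular": [1.12,6.18,2.42]},
  {"claw": 125,"dp": [0,0,0],"angular": [1.12,6.18,2.42]},
  {"claw": 125,"dp": [0,0,0],"angular": [1.12,6.18,2.42]},
  {"claw": 125,"dp": [0,0,0],"angular": [1.12,6.18,2.42]},
  {"claw": 125,"dp": [0,0,0],"angular": [1.12,6.18,2.42]},
  {"claw": 125,"dp": [0,0,0],"angular": [1.12,6.18,2.42]},
  {"claw": 125,"dp": [0,0,0],"angular": [1.12,6.18,2.42]},
  {"claw": 125,"dp": [0,0,0],"angular": [1.12,6.18,2.42]},
])

```text
clock: 25.72
tcp_pos: [0.5334, -0.2891, 0.2266]
orientation: [-0.0, 0.08, 0.997, -0.002]
wrist_force: [0.2, -1.4, -0.0]
finger_gap: 0.0439
```

Call:
play_rows([
  {"claw": 125,"dp": [0.003,0.025,-0.011],"angular": [0,0,0]},
  {"claw": 125,"dp": [0.005,0.035,-0.011],"angular": [0,0,0]},
  {"claw": 125,"dp": [0.005,0.04,-0.012],"angular": [0,0,0]},
  {"claw": 125,"dp": [0.005,0.04,0],"angular": [0,0,0]},
  {"claw": 125,"dp": [0.005,0.04,0],"angular": [0,0,0]},
  {"claw": 125,"dp": [0.005,0.04,0],"angular": [0,0,0]},
  {"claw": 125,"dp": [0.005,0.04,0],"angular": [0,0,0]},
  {"claw": 125,"dp": [0.005,0.04,0],"angular": [0,0,0]},
])

```text
clock: 26.38
tcp_pos: [0.543, 0.0148, 0.2586]
orientation: [0.001, 0.08, 0.997, -0.0]
wrist_force: [0.1, 0.2, -0.2]
finger_gap: 0.0435
```

Call:
play_rows([
  {"claw": 125,"dp": [0.005,0.04,0],"angular": [0,0,0]},
  {"claw": 125,"dp": [0.005,0.04,0],"angular": [0,0,0]},
  {"claw": 125,"dp": [0.005,0.04,0],"angular": [0,0,0]},
  {"claw": 125,"dp": [0.006,0.04,0],"angular": [0,0,0]},
  {"claw": 125,"dp": [0.006,0.04,0],"angular": [0,0,0]},
  {"claw": 125,"dp": [0.006,0.04,0],"angular": [0,0,0]},
  {"claw": 125,"dp": [0.006,0.035,0],"angular": [0,0,0]},
  {"claw": 125,"dp": [0,0.015,0],"angular": [0,0,0]},
])

```text
clock: 27.05
tcp_pos: [0.5496, 0.3101, 0.2579]
orientation: [0.0, 0.078, 0.997, 0.001]
wrist_force: [-0.6, -0.7, -0.6]
finger_gap: 0.0434
```

Call:
play_rows([
  {"claw": 125,"dp": [0,0,0],"angular": [0,0,0]},
  {"claw": 125,"dp": [0,0,0],"angular": [0,0,0]},
  {"claw": 125,"dp": [0,0,0],"angular": [0,0,0]},
  {"claw": 125,"dp": [0,0,0],"angular": [0,0,0]},
  {"claw": 125,"dp": [0,0,0],"angular": [0,0,0]},
  {"claw": 125,"dp": [0,0,0],"angular": [0,0,0]},
  {"claw": 125,"dp": [0,0,0],"angular": [0,0,0]},
  {"claw": 125,"dp": [0,0,0],"angular": [0,0,0]},
])

```text
clock: 27.72
tcp_pos: [0.5507, 0.3047, 0.2579]
orientation: [0.0, 0.08, 0.997, -0.0]
wrist_force: [0.1, 0.9, 0.3]
finger_gap: 0.0434
```

```bash
python3 tab.py .12
```

```text
1392 [0.0101 0.1087 0.1966] [0.0196 0.133  0.2228]
t 27.77 p [0.5507 0.3049 0.2578] q [ 0.000e+00  8.020e-02  9.968e-01 -2.000e-04] F [ 0.7  0.2 -0. ] gap 0.0434 j [ 0.378  0.42   0.322  1.473 -0.     0.539]
dworld [-0.0037 -0.0086 -0.0998] dtool now [ 0.0023 -0.0091  0.0998] rot [-0.03  0.01  0.08] dtool in final axes [ 0.0023 -0.0091  0.0998]
```

Call:
play_rows([
  {"claw": 125,"dp": [0.001,-0.0045,0],"angular": [0,0,0]},
  {"claw": 125,"dp": [0.001,-0.004,0.012],"angular": [0,0,0]},
  {"claw": 125,"dp": [0,0,0.028],"angular": [0,0,0]},
  {"claw": 125,"dp": [0,0,0.028],"angular": [0,0,0]},
  {"claw": 125,"dp": [0,0,0.022],"angular": [0,0,0]},
  {"claw": 125,"dp": [0,0,0.009],"angular": [0,0,0]},
  {"claw": 125,"dp": [0,0,0],"angular": [0,0,0]},
  {"claw": 255,"dp": [0,0,0],"angular": [0,0,0]},
])

```text
clock: 28.43
tcp_pos: [0.5472, 0.2971, 0.1591]
orientation: [-0.0, 0.08, 0.997, -0.0]
wrist_force: [-0.3, -0.7, 0.7]
finger_gap: 0.0327
```

Call:
play_rows([
  {"claw": 255,"dp": [0,0,0],"angular": [0,0,0]},
  {"claw": 255,"dp": [0,0,0],"angular": [0,0,0]},
  {"claw": 255,"dp": [0,0,0],"angular": [0,0,0]},
  {"claw": 255,"dp": [0,0,0],"angular": [0,0,0]},
  {"claw": 255,"dp": [0,0,-0.006],"angular": [0,0,0]},
  {"claw": 255,"dp": [0,0,-0.008],"angular": [0,0,0]},
  {"claw": 255,"dp": [0,0,-0.007],"angular": [0,0,0]},
  {"claw": 255,"dp": [0,0,-0.004],"angular": [0,0,0]},
])

```text
clock: 29.1
tcp_pos: [0.5478, 0.2973, 0.1852]
orientation: [0.001, 0.08, 0.997, 0.0]
wrist_force: [1.6, 0.1, -2.8]
finger_gap: 0.0248
```

Call:
play_rows([
  {"claw": 255,"dp": [0,0,0],"angular": [0,0,0]},
  {"claw": 255,"dp": [0,0,0],"angular": [0,0,0]},
  {"claw": 255,"dp": [-0.008,0,0],"angular": [0,0,0]},
  {"claw": 255,"dp": [-0.012,0,0],"angular": [0,0,0]},
  {"claw": 255,"dp": [-0.012,0,0],"angular": [0,0,0]},
  {"claw": 255,"dp": [0,0,-0.015],"angular": [0,0,0]},
  {"claw": 255,"dp": [0,0,-0.025],"angular": [0,0,0]},
  {"claw": 255,"dp": [0,0,-0.02],"angular": [0,0,0]},
])

```text
clock: 29.77
tcp_pos: [0.5782, 0.2917, 0.2432]
orientation: [-0.002, 0.08, 0.997, -0.001]
wrist_force: [0.9, -0.6, -0.9]
finger_gap: 0.0247
```

```bash
python3 - <<'E'
from h import *
C,an=carton()
go(incart(C,an,[.015,.065,.25]),an+180)
E
```

```text
carton 1278 ((545.7432861328125, -285.1824645996094), (260.93609619140625, 253.81497192382812), 11.975936889648438)
t 29.82 p [0.5799 0.2924 0.2482] q [1.600e-03 7.990e-02 9.968e-01 7.000e-04] F [ 1.9 -0.6  1.6] gap 0.0248 j [ 0.343  0.459  0.359  1.467 -0.     0.503]
dworld [-0.033  -0.5109  0.0018] dtool now [-0.0488 -0.5096 -0.0025] rot [  0.06   0.19 -21.14] dtool in final axes [ 0.1383 -0.4929 -0.0018]
```

Call:
play_rows([
  {"claw": 255,"dp": [-0.002,-0.02,0],"angular": [0,0,0]},
  {"claw": 255,"dp": [-0.003,-0.034,0],"angular": [0,0,0]},
  {"claw": 255,"dp": [-0.004,-0.039,0],"angular": [0,0,0]},
  {"claw": 255,"dp": [-0.004,-0.039,0],"angular": [0,0,0]},
  {"claw": 255,"dp": [-0.004,-0.039,0],"angular": [0,0,0]},
  {"claw": 255,"dp": [-0.004,-0.039,0],"angular": [0,0,0]},
  {"claw": 255,"dp": [-0.004,-0.039,0],"angular": [0,0,0]},
  {"claw": 255,"dp": [-0.004,-0.039,0],"angular": [0,0,0]},
])

```text
clock: 30.48
tcp_pos: [0.5607, 0.0016, 0.243]
orientation: [-0.001, 0.08, 0.997, -0.0]
wrist_force: [1.2, 0.7, -2.5]
finger_gap: 0.0251
```

Call:
play_rows([
  {"claw": 255,"dp": [-0.004,-0.039,0],"angular": [0,0,0]},
  {"claw": 255,"dp": [-0.004,-0.039,0],"angular": [0,0,0]},
  {"claw": 255,"dp": [-0.004,-0.039,0],"angular": [0,0,0]},
  {"claw": 255,"dp": [-0.004,-0.039,0],"angular": [0,0,0]},
  {"claw": 255,"dp": [-0.004,-0.039,0],"angular": [0,0,0]},
  {"claw": 255,"dp": [0,-0.023,0],"angular": [0,0,-7]},
  {"claw": 255,"dp": [0,0,0],"angular": [0,0,-7]},
  {"claw": 255,"dp": [0,0,0],"angular": [0,0,-7]},
])

```text
clock: 31.15
tcp_pos: [0.5458, -0.2172, 0.2425]
orientation: [-0.001, -0.104, 0.995, 0.001]
wrist_force: [0.4, 0.7, -2.7]
finger_gap: 0.025
```

Call:
play_rows([
  {"claw": 255,"dp": [0,0,0],"angular": [0,-4,0]},
  {"claw": 255,"dp": [0,0,0],"angular": [0,-7,0]},
  {"claw": 255,"dp": [0,0,0],"angular": [0,-7,0]},
  {"claw": 255,"dp": [0,0,0],"angular": [0,-7,0]},
  {"claw": 255,"dp": [0,0,0],"angular": [0,-7,0]},
  {"claw": 255,"dp": [0,0,0],"angular": [0,-7,0]},
  {"claw": 255,"dp": [0,0,0],"angular": [0,-7,0]},
  {"claw": 255,"dp": [0,0,0],"angular": [0,-4,0]},
])

```text
clock: 31.82
tcp_pos: [0.5442, -0.2139, 0.2417]
orientation: [0.421, -0.092, 0.901, 0.044]
wrist_force: [0.2, 0.0, -3.4]
finger_gap: 0.0248
```

```bash
python3 - <<'E'
from h import *
C,an=np.array([.5456,-.285,0]),11.9
go(incart(C,an,[.015,.065,.085]),an+180,-50)
im,d,c,W=cam('scene'); save('s12.png',im[100:340,60:380],2)
E
```

```text
t 31.82 p [ 0.5442 -0.2139  0.2417] q [ 0.4214 -0.0922  0.9011  0.0444] F [ 0.2  0.  -3.4] gap 0.0248 j [-0.922 -0.087 -0.661  0.524  0.767 -0.932]
dworld [ 0.0026 -0.0044 -0.1567] dtool now [ 0.1192 -0.0052  0.1017] rot [-0.03  0.14 -0.2 ] dtool in final axes [ 0.119  -0.0048  0.102 ]
```

View pics/s12.png

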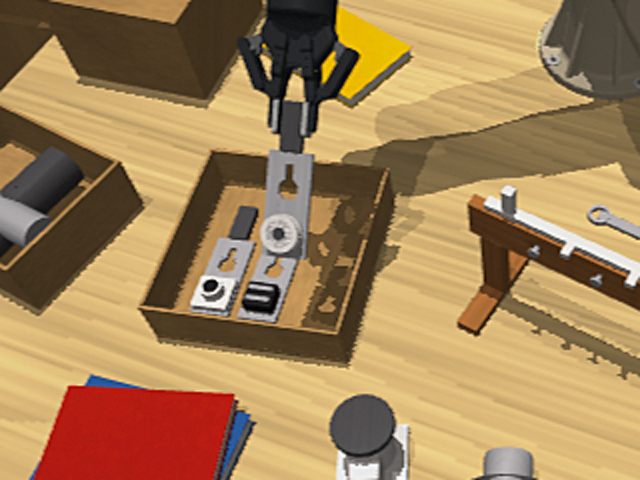

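Two plates lie flat, and the pulley plate hangs over the free third. Lowering it.

Call:
play_rows([
  {"claw": 255,"dp": [0.012,0,0.01],"angular": [0,0,0]},
  {"claw": 255,"dp": [0.025,-0.002,0.021],"angular": [0,0,0]},
  {"claw": 255,"dp": [0.025,-0.002,0.021],"angular": [0,0,0]},
  {"claw": 255,"dp": [0.025,-0.001,0.021],"angular": [0,0,0]},
  {"claw": 255,"dp": [0.019,0,0.017],"angular": [0,0,0]},
  {"claw": 255,"dp": [0.012,0,0.011],"angular": [0,0,0]},
  {"claw": 255,"dp": [0,0,0],"angular": [0,0,0]},
  {"claw": 255,"dp": [0,0,0],"angular": [0,0,0]},
])

```text
clock: 32.53
tcp_pos: [0.5491, -0.2195, 0.0876]
orientation: [0.419, -0.093, 0.902, 0.044]
wrist_force: [-0.2, 0.0, -2.5]
finger_gap: 0.0249
```

Call:
play_rows([
  {"claw": 140,"dp": [0,0,0],"angular": [0,0,0]},
  {"claw": 140,"dp": [0,0,0],"angular": [0,0,0]},
  {"claw": 140,"dp": [0,0,0],"angular": [0,0,0]},
  {"claw": 140,"dp": [0,0,0],"angular": [0,0,0]},
  {"claw": 140,"dp": [-0.01,0,-0.03],"angular": [0,0,0]},
  {"claw": 140,"dp": [-0.015,0,-0.03],"angular": [0,0,0]},
  {"claw": 140,"dp": [-0.03,0,-0.025],"angular": [0,0,0]},
  {"claw": 140,"dp": [-0.03,0,-0.025],"angular": [0,0,0]},
])

```text
clock: 33.2
tcp_pos: [0.5192, -0.2255, 0.2261]
orientation: [0.42, -0.093, 0.902, 0.044]
wrist_force: [0.8, -1.5, 1.2]
finger_gap: 0.0381
```

```bash
python3 - <<'E'
from h import *
go(rail([-.001,-.163,.26]),YD+180)
im,d,c,W=cam('scene'); save('s13.png',im[100:340,60:380],2)
E
```

```text
t 33.2 p [ 0.5192 -0.2255  0.2261] q [ 0.4201 -0.0929  0.9017  0.0435] F [ 0.8 -1.5  1.2] gap 0.0381 j [-0.99  -0.081 -0.685  0.556  0.793 -1.022]
dworld [-0.0347  0.2452  0.0339] dtool now [-0.0362  0.2471 -0.0094] rot [ 9.2  49.38 19.68] dtool in final axes [ 0.0737  0.2364 -0.0339]
```

View pics/s13.png

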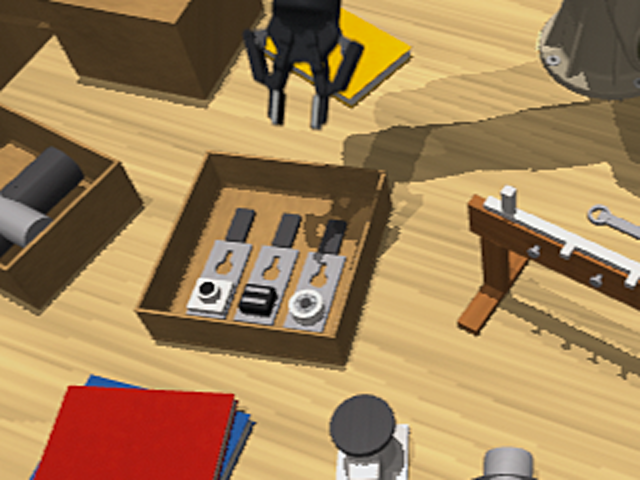

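All three plates lie flat in the carton. Next I return to the post to close the keeper.

Call:
play_rows([
  {"claw": 125,"dp": [0,0,0],"angular": [1.15,6.17,2.46]},
  {"claw": 125,"dp": [0,0,0],"angular": [1.15,6.17,2.46]},
  {"claw": 125,"dp": [0,0,0],"angular": [1.15,6.17,2.46]},
  {"claw": 125,"dp": [0,0,0],"angular": [1.15,6.17,2.46]},
  {"claw": 125,"dp": [0,0,0],"angular": [1.15,6.17,2.46]},
  {"claw": 125,"dp": [0,0,0],"angular": [1.15,6.17,2.46]},
  {"claw": 125,"dp": [0,0,0],"angular": [1.15,6.17,2.46]},
  {"claw": 125,"dp": [0,0,0],"angular": [1.15,6.17,2.46]},
])

```text
clock: 33.92
tcp_pos: [0.521, -0.2259, 0.2268]
orientation: [0.0, 0.081, 0.997, -0.002]
wrist_force: [0.5, -0.9, -0.5]
finger_gap: 0.0438
```

Call:
play_rows([
  {"claw": 125,"dp": [0.01,0.03,-0.012],"angular": [0,0,0]},
  {"claw": 125,"dp": [0.012,0.038,-0.012],"angular": [0,0,0]},
  {"claw": 125,"dp": [0.012,0.038,-0.01],"angular": [0,0,0]},
  {"claw": 125,"dp": [0.012,0.038,0],"angular": [0,0,0]},
  {"claw": 125,"dp": [0.012,0.038,0],"angular": [0,0,0]},
  {"claw": 125,"dp": [0.01,0.034,0],"angular": [0,0,0]},
  {"claw": 125,"dp": [0.006,0.02,0],"angular": [0,0,0]},
  {"claw": 125,"dp": [0,0,0],"angular": [0,0,0]},
])

```text
clock: 34.58
tcp_pos: [0.4841, 0.0227, 0.2591]
orientation: [0.001, 0.078, 0.997, 0.0]
wrist_force: [-0.3, 0.4, -0.6]
finger_gap: 0.0437
```

```bash
python3 - <<'E'
from h import *
im,d,c,W=cam('wrist');X=cloud(d,c,W)
L=R.from_euler('z',-YAW).apply((X-O).reshape(-1,3)).reshape(X.shape)
m=(L[...,2]>.206)&(L[...,2]<.222)&(abs(L[...,1]+.17)<.03)&(abs(L[...,0])<.03)
k=L[m];print(len(k),k.min(0).round(4),k.max(0).round(4),np.median(k,0).round(4))
go(rail([-.002,-.163,.166]),YD+180)
E
```

```text
649 [-0.0097 -0.1707  0.206 ] [ 0.005  -0.1572  0.2158] [-0.0035 -0.1639  0.2136]
t 34.63 p [0.4847 0.0208 0.259 ] q [ 1.400e-03  7.820e-02  9.969e-01 -3.000e-04] F [-0.2  0.3  0.8] gap 0.0437 j [-1.220e-01  1.250e-01 -6.900e-02  1.373e+00 -1.000e-03  3.400e-02]
dworld [-0.0011 -0.001  -0.093 ] dtool now [ 0.0012 -0.0011  0.093 ] rot [-0.03  0.16  0.3 ] dtool in final axes [ 0.001  -0.0012  0.093 ]
```

Call:
play_rows([
  {"claw": 125,"dp": [0.001,-0.001,0.02],"angular": [0,0,0.3]},
  {"claw": 125,"dp": [0,0,0.028],"angular": [0,0,0]},
  {"claw": 125,"dp": [0,0,0.025],"angular": [0,0,0]},
  {"claw": 125,"dp": [0,0,0.016],"angular": [0,0,0]},
  {"claw": 125,"dp": [0,0,0.004],"angular": [0,0,0]},
  {"claw": 255,"dp": [0,0,0],"angular": [0,0,0]},
  {"claw": 255,"dp": [0,0,0],"angular": [0,0,0]},
  {"claw": 255,"dp": [0,0,0],"angular": [0,0,0]},
], force=40)

```text
clock: 35.3
tcp_pos: [0.4848, 0.0175, 0.1666]
orientation: [0.002, 0.083, 0.997, -0.0]
wrist_force: [-0.0, -0.6, -1.9]
finger_gap: 0.013
```

Call:
play_rows([
  {"claw": 255,"dp": [0,0,0],"angular": [0,0,0]},
  {"claw": 255,"dp": [0,-0.004,0],"angular": [0,0,0]},
  {"claw": 255,"dp": [0,-0.006,0],"angular": [0,0,0]},
  {"claw": 255,"dp": [0,-0.006,0],"angular": [0,0,0]},
  {"claw": 255,"dp": [0,-0.004,0],"angular": [0,0,0]},
  {"claw": 255,"dp": [0,-0.001,0],"angular": [0,0,0]},
  {"claw": 255,"dp": [0,0,0],"angular": [0,0,0]},
  {"claw": 255,"dp": [0,0,0],"angular": [0,0,0]},
])

```text
clock: 35.97
tcp_pos: [0.4817, -0.0012, 0.1664]
orientation: [0.002, 0.082, 0.997, 0.002]
wrist_force: [3.0, 9.9, 4.7]
finger_gap: 0.0132
```

Call:
play_rows([
  {"claw": 125,"dp": [0,0,0],"angular": [0,0,0]},
  {"claw": 125,"dp": [0,0,0],"angular": [0,0,0]},
  {"claw": 125,"dp": [0,0,0],"angular": [0,0,0]},
  {"claw": 125,"dp": [0,0,-0.02],"angular": [0,0,0]},
  {"claw": 125,"dp": [0,0,-0.035],"angular": [0,0,0]},
  {"claw": 125,"dp": [0,0,-0.035],"angular": [0,0,0]},
  {"claw": 125,"dp": [0,0,0],"angular": [0,0,0]},
  {"claw": 125,"dp": [0,0,0],"angular": [0,0,0]},
])

```text
clock: 36.63
tcp_pos: [0.4815, -0.0033, 0.2572]
orientation: [0.002, 0.083, 0.997, -0.001]
wrist_force: [0.2, -0.0, -0.2]
finger_gap: 0.0439
```

```bash
python3 - <<'E'
from h import *
im,d,c,W=cam('wrist');X=cloud(d,c,W)
L=R.from_euler('z',-YAW).apply((X-O).reshape(-1,3)).reshape(X.shape)
m=(L[...,2]>.206)&(L[...,2]<.222)&(abs(L[...,1]+.18)<.03)&(abs(L[...,0])<.03)
k=L[m];print(len(k),k.min(0).round(4),k.max(0).round(4),np.median(k,0).round(4))
go(rail([-.002,.186,.28]),YD+165.6)
E
```

```text
683 [-0.0094 -0.1917  0.206 ] [ 0.0049 -0.1778  0.2155] [-0.0034 -0.185   0.2135]
t 36.68 p [ 0.4805 -0.0031  0.2555] q [ 1.000e-03  8.310e-02  9.965e-01 -6.000e-04] F [-0.3  0.3  0.6] gap 0.0433 j [-1.730e-01  1.170e-01 -8.700e-02  1.365e+00 -1.000e-03 -7.000e-03]
dworld [0.0593 0.3673 0.0245] dtool now [ 0.0023  0.3721 -0.0249] rot [-0.05  0.13 14.15] dtool in final axes [ 0.0932  0.3602 -0.0245]
```

The keeper is home: it met the stop at about 10 N and the post is at -0.185. Now the knob.

Call:
play_rows([
  {"claw": 80,"dp": [0,0.025,-0.012],"angular": [0,0,7]},
  {"claw": 80,"dp": [0.009,0.034,-0.012],"angular": [0,0,7]},
  {"claw": 80,"dp": [0.01,0.037,0],"angular": [0,0,0]},
  {"claw": 80,"dp": [0.01,0.037,0],"angular": [0,0,0]},
  {"claw": 80,"dp": [0.01,0.037,0],"angular": [0,0,0]},
  {"claw": 80,"dp": [0.01,0.037,0],"angular": [0,0,0]},
  {"claw": 80,"dp": [0.01,0.037,0],"angular": [0,0,0]},
  {"claw": 80,"dp": [0.01,0.037,0],"angular": [0,0,0]},
])

```text
clock: 37.35
tcp_pos: [0.5163, 0.2841, 0.2762]
orientation: [-0.001, 0.2, 0.98, -0.001]
wrist_force: [0.9, 0.2, 0.2]
finger_gap: 0.0583
```

Call:
play_rows([
  {"claw": 80,"dp": [0.01,0.037,0],"angular": [0,0,0]},
  {"claw": 80,"dp": [0.007,0.03,0],"angular": [0,0,0]},
  {"claw": 80,"dp": [0.003,0.013,0],"angular": [0,0,0]},
  {"claw": 80,"dp": [0,0,0],"angular": [0,0,0]},
  {"claw": 80,"dp": [0,0,0],"angular": [0,0,0]},
  {"claw": 80,"dp": [0,0,0],"angular": [0,0,0]},
  {"claw": 80,"dp": [0,0,0],"angular": [0,0,0]},
  {"claw": 80,"dp": [0,0,0],"angular": [0,0,0]},
])

```text
clock: 38.02
tcp_pos: [0.5302, 0.3629, 0.2784]
orientation: [0.001, 0.201, 0.98, -0.0]
wrist_force: [0.2, 0.7, 0.3]
finger_gap: 0.0584
```

```bash
cat > knob.py <<'E'
from h import *
im,d,c,W=cam('wrist');X=cloud(d,c,W)
L=R.from_euler('z',-YAW).apply((X-O).reshape(-1,3)).reshape(X.shape)
m=(L[...,2]>.209)&(L[...,2]<.225)&(L[...,1]>.155)&(abs(L[...,0])<.035)
k=L[m];print(len(k));v=np.linalg.svd(k[:,:2]-k[:,:2].mean(0),full_matrices=False)[2][0];print('bar angle',np.degrees(np.arctan2(-v[0],v[1])),k.mean(0))
go(rail([-.002,.186,.168]),YD+165.6)
E
python3 knob.py
```

```text
1443
bar angle -104.84485432895663 [-0.0034253   0.18561081  0.21679836]
t 38.07 p [0.5303 0.3631 0.2786] q [ 7.000e-04  2.007e-01  9.796e-01 -3.000e-04] F [-0.1 -0.7  0.6] gap 0.0585 j [ 4.760e-01  4.520e-01  4.210e-01  1.539e+00 -1.000e-03  8.800e-01]
dworld [ 0.0096  0.0012 -0.1106] dtool now [-0.0081  0.0049  0.1106] rot [-0.02  0.08  0.52] dtool in final axes [-0.0083  0.005   0.1106]
```

Call:
play_rows([
  {"claw": 80,"dp": [-0.004,0.0025,0.01],"angular": [0,0,0.5]},
  {"claw": 80,"dp": [-0.004,0.0025,0.015],"angular": [0,0,0]},
  {"claw": 80,"dp": [0,0,0.025],"angular": [0,0,0]},
  {"claw": 80,"dp": [0,0,0.025],"angular": [0,0,0]},
  {"claw": 80,"dp": [0,0,0.02],"angular": [0,0,0]},
  {"claw": 80,"dp": [0,0,0.0155],"angular": [0,0,0]},
  {"claw": 80,"dp": [0,0,0],"angular": [0,0,0]},
  {"claw": 255,"dp": [0,0,0],"angular": [0,0,0]},
], force=60)

```text
clock: 38.73
tcp_pos: [0.5391, 0.3648, 0.1666]
orientation: [-0.0, 0.205, 0.979, -0.001]
wrist_force: [-0.7, -0.1, 0.5]
finger_gap: 0.0482
```

Call:
play_rows([
  {"claw": 255,"dp": [0,0,0],"angular": [0,0,0]},
  {"claw": 255,"dp": [0,0,0],"angular": [0,0,0]},
  {"claw": 255,"dp": [0,0,0],"angular": [0,0,0]},
  {"claw": 255,"dp": [0,0,0],"angular": [0,0,0]},
  {"claw": 255,"dp": [0,0,0],"angular": [0,0,0]},
  {"claw": 255,"dp": [0,0,0],"angular": [0,0,7]},
  {"claw": 255,"dp": [0,0,0],"angular": [0,0,7]},
  {"claw": 255,"dp": [0,0,0],"angular": [0,0,7]},
])

```text
clock: 39.4
tcp_pos: [0.5399, 0.3643, 0.1696]
orientation: [0.002, 0.382, 0.924, -0.001]
wrist_force: [-1.8, -5.9, 4.3]
finger_gap: 0.0106
```

Call:
play_rows([
  {"claw": 255,"dp": [0,0,0],"angular": [0,0,7]},
  {"claw": 255,"dp": [0,0,0],"angular": [0,0,7]},
  {"claw": 255,"dp": [0,0,0],"angular": [0,0,7]},
  {"claw": 255,"dp": [0,0,0],"angular": [0,0,7]},
  {"claw": 255,"dp": [0,0,0],"angular": [0,0,7]},
  {"claw": 255,"dp": [0,0,0],"angular": [0,0,7]},
  {"claw": 255,"dp": [0,0,0],"angular": [0,0,7]},
  {"claw": 255,"dp": [0,0,0],"angular": [0,0,6]},
])

```text
clock: 40.07
tcp_pos: [0.5398, 0.3642, 0.1697]
orientation: [0.002, 0.766, 0.643, 0.0]
wrist_force: [-1.4, -4.7, 5.6]
finger_gap: 0.0111
```

Call:
play_rows([
  {"claw": 255,"dp": [0,0,0],"angular": [0,0,0]},
  {"claw": 255,"dp": [0,0,0],"angular": [0,0,0]},
  {"claw": 255,"dp": [0,0,0],"angular": [0,0,0]},
  {"claw": 80,"dp": [0,0,0],"angular": [0,0,0]},
  {"claw": 80,"dp": [0,0,0],"angular": [0,0,0]},
  {"claw": 80,"dp": [0,0,0],"angular": [0,0,0]},
  {"claw": 80,"dp": [0,0,0],"angular": [0,0,0]},
  {"claw": 80,"dp": [0,0,0],"angular": [0,0,0]},
])

```text
clock: 40.73
tcp_pos: [0.5397, 0.3658, 0.1678]
orientation: [0.001, 0.764, 0.646, 0.0]
wrist_force: [0.8, -0.6, -0.7]
finger_gap: 0.0589
```

Call:
play_rows([
  {"claw": 80,"dp": [0,0,-0.01],"angular": [0,0,0]},
  {"claw": 80,"dp": [0,0,-0.025],"angular": [0,0,0]},
  {"claw": 80,"dp": [0,0,-0.03],"angular": [0,0,0]},
  {"claw": 80,"dp": [0,0,-0.03],"angular": [0,0,0]},
  {"claw": 80,"dp": [0,0,-0.025],"angular": [0,0,0]},
  {"claw": 80,"dp": [0,0,0],"angular": [0,0,0]},
  {"claw": 80,"dp": [0,0,0],"angular": [0,0,0]},
  {"claw": 80,"dp": [0,0,0],"angular": [0,0,0]},
])

```text
clock: 41.4
tcp_pos: [0.5394, 0.3657, 0.2875]
orientation: [0.001, 0.764, 0.646, 0.0]
wrist_force: [-0.1, 0.3, -1.1]
finger_gap: 0.0585
```

```bash
python3 knob.py; python3 - <<'E'
from h import *
C,an=carton(); im,d,c,W=cam('top'); im2,*_=cam('scene')
save('end.png',np.hstack([im2,im]),0.62)
X=cloud(d,c,W);L=R.from_euler('z',-YAW).apply((X-O).reshape(-1,3)).reshape(X.shape)
m=(L[...,2]>.205)&(L[...,2]<.222)&(abs(L[...,1]+.18)<.03)&(abs(L[...,0])<.03);print('post',L[m].mean(0))
E
```

```text
1350
bar angle 179.72659795787592 [-0.00182202  0.18676873  0.21692149]
t 41.45 p [0.5391 0.3655 0.2866] q [ 4.000e-04  7.636e-01  6.457e-01 -8.000e-04] F [-0.7  0.7 -1.4] gap 0.0586 j [ 4.730e-01  4.760e-01  4.790e-01  1.575e+00 -1.000e-03  2.211e+00]
dworld [ 0.0007 -0.0012 -0.1186] dtool now [-0.0009  0.001   0.1186] rot [-8.000e-02  7.000e-02 -7.589e+01] dtool in final axes [-0.0012 -0.0008  0.1186]
carton 1291 ((550.9405517578125, -286.46929931640625), (261.1755065917969, 251.5954132080078), 11.754247665405273)
post [-0.004712   -0.18449715  0.21358396]
```

View pics/end.png

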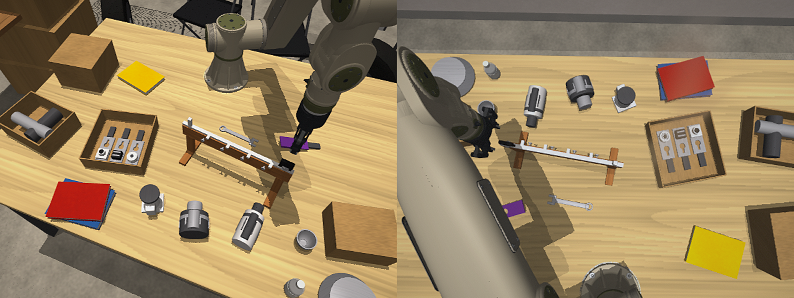

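The final view shows three plates flat in the upright carton, the knob bar in line with the rail, the keeper home and the gripper clear. Handing in.

```bash
python3 -c "
from workcell import env
print(env.hand_in())"
```

```text
the job is handed in; nothing more can be done
None
```

I loosened the knob and slid the keeper strip open. I then took the flange, regulator and pulley plates off their screws and laid them flat in the carton. After that I slid the keeper home, tightened the knob and handed the job in at about 41.5 s. The gauge plate was not there, and I left the purple look-alike alone.

**Last checks**
- **Knob:** the bar is within about 0.3° of tight.
- **Keeper:** it stopped against home at about 10 N, and the post was measured at rail y -0.1845 to -0.185.
- **Plates and carton:** the last picture shows all three plates flat in the upright carton. The carton measures about 5 mm from where it was.
- **Bystanders and arm:** the starter and alternator look unmoved in that picture, though I did not measure them again. The gripper was clear, with a small wrist force reading of about 1.7 N.

**What disagreed**
- **Fingertips:** on the rail side the shut fingertips sit about 27 mm behind the reported TCP, not 8 mm ahead as described. My first grip on the knob closed above it for that reason, without touching anything. I set every later grip height from the measured value.
- **Keeper opening:** when open, the tooth positions gave about 21 mm and the post position about 19 to 21 mm, all above the 17 mm needed.

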